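# Clamp a kitchen knife in the sharpener with its slip-clutch thumbscrew

## Task

Get the vegetable knife ready for sharpening: lay it flat on the sharpener's sloping black bed with its spine down against both stop pins, the handle pointing away from the robot and the middle of the blade under the clamp's foot, and let go of it. Then turn the knurled thumbscrew clockwise to clamp the blade, and stop at the first slip of its clutch, before the knob has slipped past the next mark on its collar. Leave the glass, the mug and the pepper mill where they are.

Things in the scene. Friction and masses are not known exactly. Their poses are not given: they have to be found in the camera images.
- sharpener: Knife sharpener, fixed: grey base 176 x 116 mm, 72 mm of it left of this origin (under the screw, on the table); bed and clamp stand on it. A thin steel post, 206 mm tall, stands at x +92, y -40 mm. The bed slopes up along its x (to the robot's right); its y points away from the robot.
- bed: Blade bed: black plate sloping up to the robot's right at 30 degrees, 100 mm along its y. Origin: on its surface, on the thumbscrew's axis, 85 mm above the table; x up the slope, y away from the robot, z square to it. Plate from x -40 to +12 mm (the edge overhangs). Two steel stop pins, 8 mm thick, 12 mm high, at x -26, y -38 and +38 mm: a spine on them lies at x -22 mm.
- foot: Clamp's pressure foot, steel disc 20 mm wide on the screw's axis. Origin: centre of its pressing face, 15 to 20 mm above the bed at the start. It comes down 5 mm per rad of screw. It hangs from a C-frame (30 mm wide, at bed z 29 to 49 mm) that stands at bed x -56 to -36 mm and is open up the slope: the blade slides in down the slope, under the foot.
- knob_grip (a point): On the thumbscrew's axis (the bed's z, leaning 30 degrees to the robot's left), 83 mm above the bed: height to grip the knob. Knob: dark knurled cylinder, 51 mm wide, at 60 to 98 mm above the bed; an aluminium collar 60 mm wide lies under it at 52 to 58 mm. Neither moves along the axis. The point does not turn.
- knob (a joint): Clutch slip, rad: turn of the knob clockwise (tightening, seen down the axis) against its collar; 0 at the start, red line on red mark; collar marks every 0.52 rad. Both turn together at 0.22 N m until the foot is tight on the blade (2.2 to 3.3 rad from the start); then the collar stops, the torque rises to 0.40 N m and the clutch slips. Turning back loosens the screw but undoes no slip.
- knife: Loose knife, 0.19 kg, left of the sharpener: rectangular steel blade 115 x 42 x 4 mm, brown wooden handle. Origin: centre of the blade's underside; y towards the handle, x from spine (-21 mm) to edge (+21 mm), z up. It lies pitched 3 degrees, handle end up. Laid as asked its axes are the bed's, its origin at x -1, y 0, z 0 there; its balance is 20 mm towards the handle: it stays when let go.
- knife_handle (a point): Centre of the knife's handle (83 mm along y, 24 mm along x, 16 mm thick), at x -6, y +101.5, z +2 mm in the knife's frame.
- glass: Clear drinking glass, 80 mm wide, 87 mm tall, loose; origin at the centre of its foot. A bystander.
- mug: Black mug with blue stripes, 84 mm wide and 89 mm tall, 112 mm over its handle, loose; origin at the centre of its foot. A bystander.
- pepper_mill: Brown wooden pepper mill, 58 mm wide, 170 mm tall, loose; origin at the centre of its foot. A bystander.
Mind the look-alikes: they are no part of the job. What is meant by the knife is not yellow, and is the smaller of those in its own colour.

How it is judged:
By the outcome, as a careful person would: the job done as asked, in the order asked, and still so for the second after the job is handed in, with the robot touching nothing.
It also fails if it takes over 64 s, if anything falls off the work surface, if the arm or the gripper's body presses on something with over 40 N, if the wrist force passes 120 N, or if a joint passes its speed limit or range.

## Robot

A 6-joint arm with a two-finger parallel gripper is mounted at the origin on the work surface; the furniture and walls round the work are solid. World frame = base frame: x ahead of the robot, y to its left, z up, the work surface at z = 0. Lengths are in m, angles in rad, forces in N, time in s.
With the tool pointing down it reaches from about 0.275 to 0.875 m from the base axis. Payload 12.5 kg.
Tool frame: the origin (TCP) lies between the finger pads; the fingertips stand 17 mm ahead of it and the grasp point (between the pads) lies 2 mm behind it; z points along the fingers, y is the line along which they close (so a half turn about z gives the same grasp; the last joint's range is limited). The gripper opens to 85 mm and grips with 20 to 120 N. Pads are 22 mm wide; open, the fingers measure 114 mm over their backs; the gripper's body (76 mm by 85 mm) begins 54 mm behind the grasp point. The pads swing forward as they close: fully open they stand 13 mm farther back than shut.
Start: joints at [-1.323, 0.351, 1.652, -0, 1.139, -0.085], TCP at [0.18, -0.52, 0.248] pointing down, gripper open.
Joint ranges: [-2.75, 2.75], [-0.79, 2.1], [0.01, 2.65], [-1.57, 4.71], [0.07, 3.14], [-2.87, 2.87]. Speed limits (rad/s): [2.22, 2.22, 2.79, 3.14, 3.14, 3.14].

## Interface

Orientations are given as a unit quaternion [x, y, z, w].
In Python, from plant import env gives the robot as it stands.
- The arm moves only by the tool servo_tool, never from a script. Its argument "increments" is a list of rows, each an object with "offset": the shift along the world's x, y, z in m, a list of three; "delta_rot": the turn, a rotation vector about the world's x, y, z in rad, a list of three; "grip": the closure, from -1 (fully open) to 1 (shut). A call has 1 to 5 rows; each row shifts and turns the commanded pose from where the row before left it; what a row does not reach is not made up. A row lasts 1/12 s, in which the tool goes at most 41.7 mm and 7.16 degrees, less where a joint would pass 70% of its speed; a pose out of reach is approached as far as the arm can. A call is refused whole if a number of a shift passes 0.0417 or a number of a turn 0.125, either way. A call with a gripper value outside its range is refused whole. The fingers move at their own pace and stop on an object; "squeeze" is the grip in N (left out, the last holds). Time passes only in rows, so rows that do not move let the fingers close. It gives the time, the measured TCP pose, the force, the opening and the grip force at its end, in the units of the state.
- env.get_state(): the state, without advancing time (a new reading comes with each control period).
- env.read_camera(name): name is "scene" or "top"; returns (picture, depth): 480x640x3 uint8, blue, green, red; 480x640 float32, m along the optical axis (not along the pixel's ray), 0 where there is no reading.
- env.camera_model(name): a dict with "mtx" (3x3 intrinsics, pixels), "k1" (the pictures are not rectified: a ray, as slopes to the right and down, at radius r is drawn at 1 + k1 r^2 times it, then the intrinsics apply), "R" (3x3) and "t" (3): a world point X has camera coordinates R X + t. Camera axes: x right, y down, z forward; pixel columns grow to the right and rows downward; lengths in m; the calibration is good to about 2 mm. A picture is of the moment at which its call begins. camera_model takes no time and is no camera call.
- env.close_job(): hands the job in; it is judged then, once.
Trained networks look in the newest picture that a camera, given by its name, has taken for a name from the list of things; names that differ only in an ending like _2 or _b are one class to them, and where a whole thing is asked for, a point or a joint stands for the part that bears it (a point fixed in the world has none). Each returns a list of dicts, best first, with "score" (0 to 1); they miss things now and then, are a little off and sometimes report something else, mostly with a low value. They report only what shows in the picture. A call takes as long as a camera call. They do not tell look-alikes from the thing itself.
- env.search_frame(label, camera): "pixel" ([column, row] in pixels, amid what is visible of it).
- env.cut_out(label, camera): "pixels" (480x640 bool, what is visible of it) and "pixel" ([column, row] in pixels, amid what is visible of it).
The state is a dict: "t": time; "joints": joint angles; "dq": joint speeds; "joint_efforts": joint torques, N m; "ee_pos": TCP position; "tcp_rot": TCP orientation; "ft_force": force on the tool from outside, world axes, zero at the start; "wrist_torque": the same for the moment, N m; "width": opening from 0.0 (shut) to 1.0 (fully open); "gripper_force": force on a finger pad.
Only numpy, scipy, OpenCV 4.12 (cv2) and the standard library are available. Lean on these libraries where they do the work, as an engineer would, in place of code of your own. Each camera call takes 0.05 s, during which the arm holds its last target. There are 200 camera calls.

## Working session

There is one attempt and no reset: what is moved stays moved. The work goes in short steps, Python scripts to look and compute and a tool call to move; the robot and the scene stay as the last step left them, time stands still between calls to the robot, and variables do not carry over. Pictures are saved under pics/ and viewed, at most 10 in all, crops included, and the job is handed in when it is done.

Besides the shell and the picture viewer there is one more tool, called by a JSON object that holds its "method" and its "body", one argument or row to a line. servo_tool: Moves the arm, as the interface text tells. Its arguments: {"type":"object","properties":{"increments":{"type":"array","items":{"type":"object","properties":{"offset":{"type":"array","items":{"type":"number"}},"delta_rot":{"type":"array","items":{"type":"number"}},"grip":{"type":"number"}}}},"squeeze":{"type":"number"}},"required":["increments"]}

```bash
ls; mkdir -p pics; python3 - <<'E'
from plant import env
import cv2,numpy as np
s=env.get_state();print({k:np.round(v,3) for k,v in s.items()})
a=[]
for c in("scene","top"):
    p,d=env.read_camera(c); np.save(c+"_d.npy",d); cv2.imwrite("pics/%s0.png"%c,p)
    m=env.camera_model(c);print(c,m)
    for l in("knife","knife_handle","sharpener","bed","knob","foot","glass","mug","pepper_mill"):
        print(l,[(np.round(r["pixel"]).tolist(),round(r["score"],2)) for r in env.search_frame(l,c)])
E
```

```text
pics
{'t': np.float64(0.0), 'joints': array([-1.323,  0.351,  1.652, -0.   ,  1.139, -0.085]), 'dq': array([-0.002, -0.   ,  0.002,  0.002, -0.   ,  0.   ]), 'joint_efforts': array([ 0.0000e+00, -5.0609e+01, -2.9140e+01, -0.0000e+00,  5.0000e-03,
        0.0000e+00]), 'ee_pos': array([ 0.18 , -0.52 ,  0.248]), 'tcp_rot': array([ 0.986,  0.166, -0.   , -0.001]), 'ft_force': array([0.032, 0.019, 0.294]), 'wrist_torque': array([-0.007,  0.031, -0.01 ]), 'gripper_force': np.float64(0.0), 'width': np.float64(1.0)}
scene {'mtx': array([[483.7509335 ,   0.        , 318.29268509],
       [  0.        , 483.7509335 , 241.37784885],
       [  0.        ,   0.        ,   1.        ]]), 'k1': -0.10047075837889888, 'R': array([[-0.5411009 , -0.840902  , -0.00967692],
       [-0.61231309,  0.40184464, -0.68087706],
       [ 0.5764395 , -0.36249788, -0.7323338 ]]), 't': array([0.21759777, 0.38495565, 1.2647617 ])}
knife [([256.0, 400.0], 0.8), ([299.0, 204.0], 0.68), ([298.0, 227.0], 0.49)]
knife_handle [([217.0, 296.0], 0.96), ([297.0, 203.0], 0.84), ([254.0, 397.0], 0.6)]
sharpener [([307.0, 245.
[... 306 characters left out ...]
4767],
       [  0.        ,   0.        ,   1.        ]]), 'k1': 0.038602485259699, 'R': array([[ 0.00975563, -0.99991883, -0.00819526],
       [-0.98092063, -0.00797826, -0.19424486],
       [ 0.1941637 ,  0.00993388, -0.98091884]]), 't': array([-0.0179286 ,  0.48561009,  1.50998882])}
knife [([208.0, 352.0], 0.95), ([231.0, 232.0], 0.81), ([367.0, 166.0], 0.73)]
knife_handle [([231.0, 232.0], 0.81), ([370.0, 162.0], 0.69), ([208.0, 350.0], 0.63)]
sharpener [([346.0, 241.0], 0.66)]
bed [([333.0, 234.0], 0.89)]
knob [([326.0, 227.0], 0.66), ([456.0, 228.0], 0.61)]
foot []
glass [([284.0, 150.0], 0.96)]
mug [([456.0, 228.0], 0.56), ([437.0, 168.0], 0.28)]
pepper_mill [([436.0, 165.0], 0.87)]
```

View pics/scene0.png

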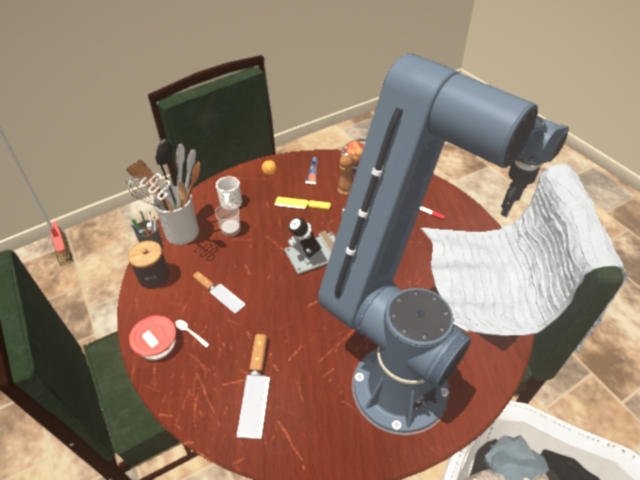

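View pics/top0.png

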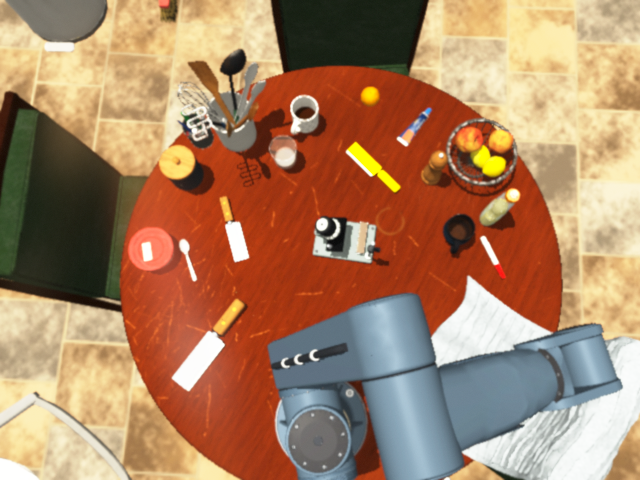

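Knife candidates in the top view: small brown-handled (231,232), large brown-handled (208,345), yellow (372,167). The one meant is (231,232): it isn't yellow and is the smaller of the two brown-handled ones. I'll confirm this in a crop.

```bash
cat > h.py <<'E'
from plant import env
import cv2,numpy as np
def ray(c,px):
    m=env.camera_model(c); K=m["mtx"]
    q=(np.atleast_2d(px)-K[[0,1],[2,2]])/K[0,0]; u=q.copy()
    for _ in range(20): u=q/(1+m["k1"]*(u**2).sum(1,keepdims=True))
    return m,np.c_[u,np.ones(len(u))]
def onplane(c,px,z):
    m,r=ray(c,px); C=-m["R"].T@m["t"]; d=r@m["R"]
    return C+d*((z-C[2])/d[:,2])[:,None]
def cloud(c,px,depth):
    m,r=ray(c,px); return (r*np.asarray(depth)[:,None]-m["t"])@m["R"]
def proj(c,X):
    m=env.camera_model(c); Y=np.atleast_2d(X)@m["R"].T+m["t"]; u=Y[:,:2]/Y[:,2:]
    u=u*(1+m["k1"]*(u**2).sum(1,keepdims=True)); return u*m["mtx"][0,0]+m["mtx"][[0,1],[2,2]]
def mask(label,c,near):
    L=[r for r in env.cut_out(label,c) if np.hypot(*(np.array(r["pixel"])-near))<30]
    return L[0]["pixels"] if L else None
E
python3 - <<'E'
from h import *
out=[]
pics={c:cv2.imread("pics/%s0.png"%c) for c in("scene","top")}
D={c:np.load(c+"_d.npy") for c in pics}
def sub(c,x,y,w,h,s): return cv2.resize(pics[c][y:y+h,x:x+w],None,fx=s,fy=s,interpolation=cv2.INTER_CUBIC)
cv2.imwrite("pics/crop.png",np.vstack([np.hstack([sub("top",212,190,66,75,4),sub("top",300,200,90,75,4)]),np.hstack([sub("scene",185,262,66,75,4),sub("scene",270,205,90,75,4)])]))
for c,near,sn in(("top",(231,232),(346,241)),("scene",(217,294),(307,245))):
    for l in("knife","knife_handle"):
        k=mask(l,c,np.array(near))
        if k is None: print(c,l,None); continue
        v,u=np.nonzero(k); P=onplane(c,np.c_[u,v],.006)
        r=cv2.minAreaRect((P[:,:2]*1000).astype(np.float32)); print(c,l,k.sum(),P.mean(0).round(4),r)
        d=D[c][v,u]; Q=cloud(c,np.c_[u,v],d)[d>0]; print(" cloud",Q.mean(0).round(4),np.percentile(Q[:,2],[5,50,95]).round(4))
    s=mask("sharpener",c,np.array(sn))
    if s is not None:
        v,u=np.nonzero(s); d=D[c][v,u]; Q=cloud(c,np.c_[u,v],d)[d>0]
        np.save(c+"_sh.npy",Q); print(c,"sharp",len(Q),np.histogram(Q[:,2],np.arange(-.01,.22,.01)))
        b=Q[(Q[:,2]>.008)&(Q[:,2]<.03)]; r=cv2.minAreaRect((b[:,:2]*1000).astype(np.float32)); print("base",r,np.median(b[:,2]))
        k=Q[Q[:,2]>.155]; print("knobtop",k.mean(0),len(k))
for l,n in(("glass",(284,150)),("pepper_mill",(436,165)),("mug",(456,228))):
    k=mask(l,"top",np.array(n))
    if k is not None:
        v,u=np.nonzero(k); d=D["top"][v,u]; Q=cloud("top",np.c_[u,v],d)[d>0]; print(l,np.median(Q,0).round(3))
E
```

```text
top knife 805 [0.5423 0.2677 0.006 ] ((552.8594360351562, 269.4970703125), (205.95887756347656, 42.915218353271484), 16.766061782836914)
 cloud [0.5418 0.2673 0.0078] [-0.0017  0.0071  0.0193]
top knife_handle 720 [0.5402 0.2674 0.006 ] ((552.8875732421875, 268.8254699707031), (200.05062866210938, 40.978172302246094), 16.17029571533203)
 cloud [0.5395 0.2668 0.0086] [-0.0007  0.0078  0.0197]
top sharp 2405 (array([ 25,  98, 859, 230, 210,  18,   7,  50, 109, 217,  49,  11,   0,
        10,  43, 100,  66, 144, 137,  11,   2,   9]), array([-0.01,  0.  ,  0.01,  0.02,  0.03,  0.04,  0.05,  0.06,  0.07,
        0.08,  0.09,  0.1 ,  0.11,  0.12,  0.13,  0.14,  0.15,  0.16,
        0.17,  0.18,  0.19,  0.2 ,  0.21]))
base ((515.0140991210938, -64.55960083007812), (175.31301879882812, 116.21722412109375), 82.78252410888672) 0.01615265288697393
knobtop [ 0.51794401 -0.01685218  0.17011315] 338
scene knife 644 [0.5425 0.2706 0.006 ] ((554.3493041992188, 272.7146911621094), (209.77606201171875, 42.17013931274414), 15.74062728881836)
 cloud [0.5404 0.2711 0.0085] [0.0003 0.0073 0.0198]
scene knife_handle 607 [0.5377 0.2695 0.006 ] ((553.7161865234375, 271.19195556640625), (205.35162353515625, 44.60250473022461), 14.805950164794922)
 cloud [0.5354 0.2699 0.0087] [0.0009 0.0074 0.0195]
scene sharp 1810 (array([ 11,  49, 602, 163, 152,  12,  12,  62, 122, 140,  42,  63,  15,
        17,  35,  50,  62,  84,  94,  15,   1,   3]), array([-0.01,  0.  ,  0.01,  0.02,  0.03,  0.04,  0.05,  0.06,  0.07,
        0.08,  0.09,  0.1 ,  0.11,  0.12,  0.13,  0.14,  0.15,  0.16,
        0.17,  0.18,  0.19,  0.2 ,  0.21]))
base ((549.7296752929688, -64.00651550292969), (150.38328552246094, 245.34750366210938), 41.00604248046875) 0.01670248191906018
knobtop [ 0.51188975 -0.00393241  0.17323992] 241
glass [0.788 0.121 0.037]
pepper_mill [ 0.708 -0.319  0.116]
mug [ 0.544 -0.397  0.04 ]
```

View pics/crop.png

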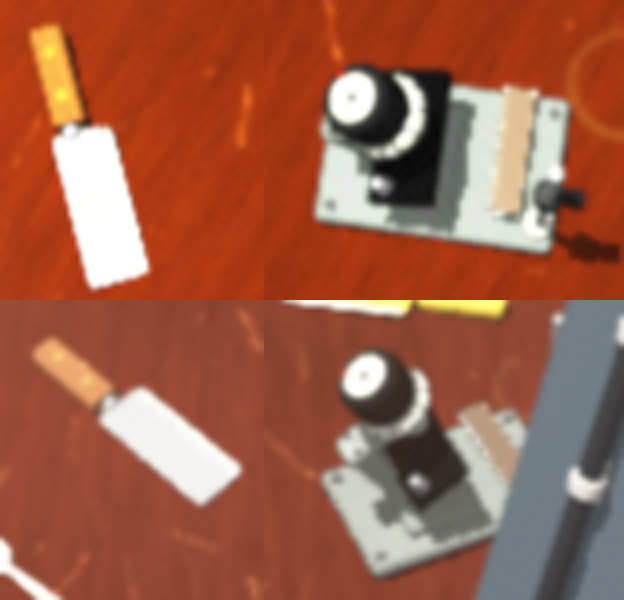

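The crop confirms it: the small knife is white-bladed and brown-handled, with its handle pointing away from the robot (top view blade ≈(237,240), handle ≈(227,209)). In the sharpener crop the cap is at top ≈(321.5,225), and base corners are at (376,224.5), (371.5,263) and (313,255). Next I refine both poses.

```bash
cat >> h.py <<'E'
from scipy.optimize import least_squares
from scipy.spatial.transform import Rotation as Ro
E
python3 - <<'E'
from h import *
pics={c:cv2.imread("pics/%s0.png"%c) for c in("scene","top")}
for c,(x,y,w,h) in(("top",(212,190,44,75)),("scene",(188,266,62,50))):
    im=cv2.resize(pics[c][y:y+h,x:x+w],None,fx=8,fy=8,interpolation=cv2.INTER_CUBIC)
    B,G,R=[im[...,i].astype(int) for i in range(3)]
    for n,m,z in(("blade",(B>130),.007),("handle",(G>95)&(B<125)&(R>150),.018)):
        m=cv2.morphologyEx(m.astype(np.uint8),cv2.MORPH_OPEN,np.ones((9,9)))
        k,lab,st,_=cv2.connectedComponentsWithStats(m); i=1+np.argmax(st[1:,4]); v,u=np.nonzero(lab==i)
        P=onplane(c,np.c_[x+(u+.5)/8-.5,y+(v+.5)/8-.5],z)[:,:2]*1000
        r=cv2.minAreaRect(P.astype(np.float32)); e=np.linalg.eigh(np.cov(P.T))[1][:,1]
        print(c,n,P.mean(0).round(1),np.round(r[0],1),np.round(r[1],1),round(r[2],1),"pca",round(np.degrees(np.arctan(e[1]/e[0])),1))
# sharpener: corners (sharp frame) on base top, and knob cap
def T(p,X): 
    a=p[2];return np.array(X)@np.array([[np.cos(a),np.sin(a),0],[-np.sin(a),np.cos(a),0],[0,0,1]])+[p[0],p[1],0]
cap=[-.049,0,.1699]
def cp(c,x,y,s,pts,ox,oy): return [( x+(a-ox)/s, y+(b-oy)/s) for a,b in pts]
top=cp("top",300,200,4,[(568,98),(550,252),(316,220),(350,100)],264,0)
scn=cp("scene",270,205,4,[(325,476),(380,577),(368,374)],264,300)
for zb in(.014,.016,.018):
  M=[[.104,.058,zb],[.104,-.058,zb],[-.072,-.058,zb],cap]
  S=[[-.072,.058,zb],[-.072,-.058,zb],cap]
  f=lambda p,w=(1,1):np.r_[w[0]*(proj("top",T(p,M))-top).ravel(),w[1]*(proj("scene",T(p,S))-scn).ravel()]
  for w in((1,1),(1,0),(0,1)):
    s=least_squares(f,[.517,-.049,-1.7],args=(w,)); print(zb,w,s.x.round(4),np.degrees(s.x[2])+90,s.fun.round(1))
E
```

```text
top blade [511.4 256.3] [514.7 257. ] [129.1  47.9] 16.7 pca 17.3
top handle [608.6 291.3] [608.6 291.4] [80.5 25.4] 16.7 pca 16.7
scene blade [512.5 259.3] [517.7 260.4] [135.1  48.1] 15.5 pca 15.4
scene handle [609.1 295.3] [609.4 295. ] [84.5 30.2] 15.4 pca 14.2
0.014 (1, 1) [ 0.517  -0.0499 -1.6906] -6.866401593028556 [ 0.1  0.3  0.2 -0.2 -0.6  0.3  0.3 -0.1 -0.6 -0.2  0.2 -0.8  0.2  0.7]
0.014 (1, 0) [ 0.5172 -0.0498 -1.6898] -6.817185123428104 [ 0.   0.2  0.2 -0.3 -0.6  0.2  0.3 -0.1 -0.  -0.   0.  -0.   0.   0. ]
0.014 (0, 1) [ 0.5151 -0.0496 -1.7107] -8.015944740303084 [ 0.   0.  -0.   0.  -0.   0.   0.   0.  -0.3 -0.2 -0.1 -0.6  0.3  0.9]
0.016 (1, 1) [ 0.5165 -0.0497 -1.6896] -6.805446294255248 [ 0.   0.3  0.2 -0.2 -0.6  0.4  0.2  0.1 -0.7 -0.5  0.2 -1.1  0.2  0.8]
0.016 (1, 0) [ 0.517  -0.0498 -1.6906] -6.866523067175692 [ 0.1  0.2  0.2 -0.3 -0.6  0.2  0.3 -0.1 -0.  -0.   0.  -0.   0.   0. ]
0.016 (0, 1) [ 0.5142 -0.0491 -1.7089] -7.912051821691023 [ 0.   0.  -0.   0.  -0.   0.   0.   0.  -0.3 -0.4 -0.  -0.7  0.3  1.1]
0.018 (1, 1) [ 0.5161 -0.0495 -1.6885] -6.7443810384586556 [ 0.   0.2  0.2 -0.2 -0.7  0.4  0.2  0.3 -0.7 -0.8  0.3 -1.4  0.2  0.9]
0.018 (1, 0) [ 0.5167 -0.0498 -1.6915] -6.915815792439318 [ 0.1  0.1  0.2 -0.3 -0.7  0.1  0.3  0.  -0.  -0.   0.  -0.   0.   0. ]
0.018 (0, 1) [ 0.5133 -0.0486 -1.7071] -7.8083641660412155 [-0.   0.  -0.   0.  -0.   0.  -0.   0.  -0.4 -0.5 -0.  -0.9  0.3  1.4]
```

{"method": "servo_tool", "body": {
  "increments": [
    {"offset": [0.0168,0.0324,0.0024],"delta_rot": [0,0,0.1236],"grip": -1},
    {"offset": [0.0168,0.0324,0.0024],"delta_rot": [0,0,0.1236],"grip": -1},
    {"offset": [0.0168,0.0324,0.0024],"delta_rot": [0,0,0.1236],"grip": -1},
    {"offset": [0.0168,0.0324,0.0024],"delta_rot": [0,0,0.1236],"grip": -1},
    {"offset": [0.0168,0.0324,0.0024],"delta_rot": [0,0,0.1236],"grip": -1}
  ]
}}

```text
t: 1.87
ee_pos: [0.2641, -0.3563, 0.2604]
tcp_rot: [0.888, 0.46, 0.0, 0.0]
ft_force: [1.8, -0.3, -0.8]
width: 1.001
gripper_force: 0.0
```

{"method": "servo_tool", "body": {
  "increments": [
    {"offset": [0.0168,0.0324,0.0024],"delta_rot": [0,0,0.1236],"grip": -1},
    {"offset": [0.0168,0.0324,0.0024],"delta_rot": [0,0,0.1236],"grip": -1},
    {"offset": [0.0168,0.0324,0.0024],"delta_rot": [0,0,0.1236],"grip": -1},
    {"offset": [0.0168,0.0324,0.0024],"delta_rot": [0,0,0.1236],"grip": -1},
    {"offset": [0.0168,0.0324,0.0024],"delta_rot": [0,0,0.1236],"grip": -1}
  ]
}}

```text
t: 2.28
ee_pos: [0.3481, -0.1942, 0.2726]
tcp_rot: [0.706, 0.708, 0.0, 0.0]
ft_force: [1.5, -0.8, 0.6]
width: 1.003
gripper_force: 0.0
```

{"method": "servo_tool", "body": {
  "increments": [
    {"offset": [0.0168,0.0324,0.0024],"delta_rot": [0,0,0.1236],"grip": -1},
    {"offset": [0.0168,0.0324,0.0024],"delta_rot": [0,0,0.1236],"grip": -1},
    {"offset": [0.0168,0.0324,0.0024],"delta_rot": [0,0,0.1236],"grip": -1},
    {"offset": [0.0168,0.0324,0.0024],"delta_rot": [0,0,0.1236],"grip": -1},
    {"offset": [0.0168,0.0324,0.0024],"delta_rot": [0,0,0.1236],"grip": -1}
  ]
}}

```text
t: 2.7
ee_pos: [0.4322, -0.0319, 0.2847]
tcp_rot: [0.457, 0.89, 0.0, 0.0]
ft_force: [0.9, -1.2, 0.3]
width: 0.997
gripper_force: 0.0
```

{"method": "servo_tool", "body": {
  "increments": [
    {"offset": [0.0168,0.0324,0.0024],"delta_rot": [0,0,0.1236],"grip": -1},
    {"offset": [0.0168,0.0324,0.0024],"delta_rot": [0,0,0.1236],"grip": -1},
    {"offset": [0.0168,0.0324,0.0024],"delta_rot": [0,0,0.1236],"grip": -1},
    {"offset": [0.0168,0.0324,0.0024],"delta_rot": [0,0,0.1236],"grip": -1},
    {"offset": [0.0168,0.0324,0.0024],"delta_rot": [0,0,0.1236],"grip": -1}
  ]
}}

```text
t: 3.12
ee_pos: [0.5162, 0.1301, 0.2965]
tcp_rot: [0.164, 0.986, 0.0, 0.0]
ft_force: [1.1, -0.6, -0.4]
width: 1.0
gripper_force: 0.0
```

{"method": "servo_tool", "body": {
  "increments": [
    {"offset": [0.0168,0.0324,0.0024],"delta_rot": [0,0,0.1236],"grip": -1},
    {"offset": [0.0168,0.0324,0.0024],"delta_rot": [0,0,0.1236],"grip": -1},
    {"offset": [0.0168,0.0324,0.0024],"delta_rot": [0,0,0.1236],"grip": -1},
    {"offset": [0.0168,0.0324,0.0024],"delta_rot": [0,0,0.1236],"grip": -1},
    {"offset": [0.0168,0.0324,0.0024],"delta_rot": [0.0144,-0.0503,0.1],"grip": -1}
  ]
}}

```text
t: 3.53
ee_pos: [0.6006, 0.2921, 0.3078]
tcp_rot: [-0.132, 0.991, 0.005, 0.025]
ft_force: [0.8, -0.2, 0.2]
width: 1.002
gripper_force: 0.0
```

```bash
cat >> h.py <<'E'
def sharpR(yaw): return Ro.from_euler("z",yaw-90,degrees=True)   # sharp axes in world
SO=np.array([.5168,-.0497,0]); SY=-6.9
BR=Ro.from_euler("z",SY-90,degrees=True)*Ro.from_euler("y",-30,degrees=True); BO=SO+[0,0,.085]
KR=Ro.from_euler("z",16-90,degrees=True)*Ro.from_euler("x",3,degrees=True); KO=np.array([.512,.2575,.003])
FL=Ro.from_matrix([[0,-1,0],[-1,0,0],[0,0,-1]]) # tool y = -x of thing, tool z = -z
def bed(x,y,z): return BO+BR.apply([x,y,z])
def delta(pos,rot=None):
    s=env.get_state(); R=Ro.from_quat(s["tcp_rot"])
    d=np.array(pos)-s["ee_pos"]; r=(rot*R.inv()).as_rotvec() if rot is not None else 0
    print("t",s["t"].round(2),"pos",s["ee_pos"].round(4),"doff",d.round(4),"drot",np.round(r,4),"j",s["joints"].round(2),"w",round(float(s["width"]),3)); return d,r
E
python3 - <<'E'
from h import *
print(BR.as_matrix().round(3)); 
g=KO+KR.apply([-.006,.092,.002]); print(g); g[2]=.020
delta(g,KR*FL)
h=.006
# bed targets for TCP assuming TCP offset from knife frame
off=KR.inv().apply(g-KO); print("off",off.round(4))
E
```

```text
[[-0.104  0.993  0.06 ]
 [-0.86  -0.12   0.496]
 [ 0.5    0.     0.866]]
[0.59856044 0.2885626  0.00981217]Traceback (most recent call last):
  File "<stdin>", line 4, in <module>
  File "h.py", line 30, in delta
    print("t",s["t"].round(2),"pos",s["ee_pos"].round(4),"doff",d.round(4),"drot",np.round(r,4),"j",s["joints"].round(2),"w",round(float(s["width"]),3)); return d,r
              ^^^^^^^^^^^^
AttributeError: 'float' object has no attribute 'round'
```

```bash
sed -i 's/s\["t"\].round(2)/round(float(s["t"]),2)/' h.py
python3 - <<'E'
from h import *
g=KO+KR.apply([-.006,.092,.002]); g[2]=.020
delta(g,KR*FL)
print("off",KR.inv().apply(g-KO).round(4))
E
```

```text
t 3.53 pos [0.6006 0.2921 0.3078] doff [-0.0021 -0.0035 -0.2878] drot [-0.0029 -0.0021  0.0151] j [ 0.38  0.5   1.28 -0.    1.31 -1.45] w 1.002
off [-0.006   0.0925  0.0122]
```

{"method": "servo_tool", "body": {
  "increments": [
    {"offset": [-0.0021,-0.0035,-0.04],"delta_rot": [-0.0029,-0.0021,0.0151],"grip": -1},
    {"offset": [0,0,-0.04]},
    {"offset": [0,0,-0.04]},
    {"offset": [0,0,-0.04]},
    {"offset": [0,0,-0.04]}
  ]
}}

```text
validation failed for argument at $.in...
```

{"method": "servo_tool", "body": {
  "increments": [
    {"offset": [0,0,-0.04]},
    {"offset": [0,0,-0.025]},
    {"offset": [0,0,-0.015]},
    {"offset": [0,0,-0.0078]},
    {"offset": [0,0,0]}
  ]
}}

```text
validation failed for argument at $.in...
```

```bash
python3 - <<'E'
from h import *
p,d=env.read_camera("top");cv2.imwrite("pics/t1.png",cv2.resize(p[170:290,190:350],None,fx=4,fy=4,interpolation=cv2.INTER_CUBIC))
g=KO+KR.apply([-.006,.092,.002]); g[2]=.020
delta(g,KR*FL)
E
```

```text
t 3.58 pos [0.6018 0.2968 0.308 ] doff [-0.0032 -0.0082 -0.288 ] drot [-0.0068  0.0048  0.0063] j [ 0.39  0.5   1.28 -0.    1.3  -1.45] w 0.999
```

View pics/t1.png

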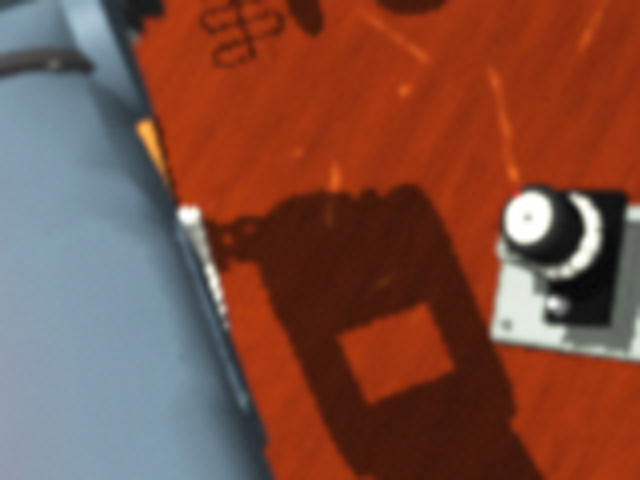

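The arm hides the knife here (blade edge at about (205,260) in the crop). The calls were refused, since every field is required. I resend them in full.

{"method": "servo_tool", "body": {
  "increments": [
    {"offset": [-0.0014,-0.0014,-0.04],"delta_rot": [0,0,0.01],"grip": -1},
    {"offset": [0,0,-0.04],"delta_rot": [0,0,0],"grip": -1},
    {"offset": [0,0,-0.04],"delta_rot": [0,0,0],"grip": -1},
    {"offset": [0,0,-0.04],"delta_rot": [0,0,0],"grip": -1},
    {"offset": [0,0,-0.04],"delta_rot": [0,0,0],"grip": -1}
  ]
}}

```text
t: 4.0
ee_pos: [0.598, 0.2887, 0.1066]
tcp_rot: [-0.133, 0.991, 0.005, 0.026]
ft_force: [1.5, 0.7, 0.3]
width: 1.004
gripper_force: 0.0
```

{"method": "servo_tool", "body": {
  "increments": [
    {"offset": [0,0,-0.03],"delta_rot": [0,0,0],"grip": -1},
    {"offset": [0,0,-0.018],"delta_rot": [0,0,0],"grip": -1},
    {"offset": [0,0,0],"delta_rot": [0,0,0],"grip": -1}
  ]
}}

```text
t: 4.25
ee_pos: [0.5961, 0.2878, 0.0558]
tcp_rot: [-0.133, 0.991, 0.004, 0.022]
ft_force: [-0.1, 0.1, -0.1]
width: 0.999
gripper_force: 0.0
```

```bash
python3 - <<'E'
from h import *
g=KO+KR.apply([-.006,.092,.002]); g[2]=.020
delta(g,KR*FL)
E
```

```text
t 4.25 pos [0.5961 0.2878 0.0558] doff [ 0.0025  0.0008 -0.0358] drot [-0.0008 -0.0078  0.0118] j [ 0.38  0.76  1.5  -0.    0.84 -1.46] w 0.999
```

{"method": "servo_tool", "body": {
  "increments": [
    {"offset": [0.001,0,-0.014],"delta_rot": [0,0,0.01],"grip": -1},
    {"offset": [0,0,-0.014],"delta_rot": [0,0,0],"grip": -1},
    {"offset": [0,0,0],"delta_rot": [0,0,0],"grip": -1},
    {"offset": [0,0,0],"delta_rot": [0,0,0],"grip": -1}
  ]
}}

```text
t: 4.58
ee_pos: [0.5993, 0.2888, 0.0322]
tcp_rot: [-0.138, 0.99, 0.005, 0.025]
ft_force: [0.4, 0.2, 0.9]
width: 0.998
gripper_force: 0.0
```

```bash
python3 - <<'E'
from h import *
g=KO+KR.apply([-.006,.092,.002]); g[2]=.020
delta(g,KR*FL)
E
```

```text
t 4.58 pos [0.5993 0.2888 0.0322] doff [-0.0007 -0.0002 -0.0122] drot [-0.0034 -0.0015  0.0016] j [ 0.38  0.8   1.49 -0.    0.8  -1.47] w 0.998
```

{"method": "servo_tool", "body": {
  "increments": [
    {"offset": [-0.0007,0,-0.012],"delta_rot": [0,0,0],"grip": -1},
    {"offset": [0,0,0],"delta_rot": [0,0,0],"grip": -1},
    {"offset": [0,0,0],"delta_rot": [0,0,0],"grip": 1},
    {"offset": [0,0,0],"delta_rot": [0,0,0],"grip": 1},
    {"offset": [0,0,0],"delta_rot": [0,0,0],"grip": 1}
  ],
  "squeeze": 100
}}

```text
t: 5.0
ee_pos: [0.5989, 0.2889, 0.0207]
tcp_rot: [-0.138, 0.99, 0.006, 0.026]
ft_force: [0.0, -0.1, -0.5]
width: 0.6
gripper_force: 0.0
```

{"method": "servo_tool", "body": {
  "increments": [
    {"offset": [0,0,0],"delta_rot": [0,0,0],"grip": 1},
    {"offset": [0,0,0],"delta_rot": [0,0,0],"grip": 1},
    {"offset": [0,0,0],"delta_rot": [0,0,0],"grip": 1},
    {"offset": [0,0,0],"delta_rot": [0,0,0],"grip": 1},
    {"offset": [0,0,0],"delta_rot": [0,0,0],"grip": 1}
  ]
}}

```text
t: 5.42
ee_pos: [0.5988, 0.2889, 0.0209]
tcp_rot: [-0.138, 0.99, 0.006, 0.026]
ft_force: [-2.3, -0.9, 5.6]
width: 0.246
gripper_force: 99.4
```

{"method": "servo_tool", "body": {
  "increments": [
    {"offset": [0,0,0.01],"delta_rot": [0,0,0],"grip": 1},
    {"offset": [0,0,0.025],"delta_rot": [0,0,0],"grip": 1},
    {"offset": [0,0,0.035],"delta_rot": [0,0,0],"grip": 1},
    {"offset": [0,0,0.04],"delta_rot": [0,0,0],"grip": 1},
    {"offset": [0,0,0.04],"delta_rot": [0,0,0],"grip": 1}
  ]
}}

```text
t: 5.83
ee_pos: [0.598, 0.2886, 0.1719]
tcp_rot: [-0.138, 0.99, 0.005, 0.025]
ft_force: [0.4, -0.1, -2.3]
width: 0.249
gripper_force: 98.5
```

{"method": "servo_tool", "body": {
  "increments": [
    {"offset": [0,0,0.04],"delta_rot": [0,0,0],"grip": 1},
    {"offset": [0,0,0.04],"delta_rot": [0,0,0],"grip": 1},
    {"offset": [0,0,0.03],"delta_rot": [0,0,0],"grip": 1},
    {"offset": [0,0,0.02],"delta_rot": [0,0,0],"grip": 1},
    {"offset": [0,0,0],"delta_rot": [0,0,0],"grip": 1}
  ]
}}

```text
t: 6.25
ee_pos: [0.5996, 0.2892, 0.306]
tcp_rot: [-0.138, 0.99, 0.006, 0.029]
ft_force: [0.5, 0.2, -2.5]
width: 0.248
gripper_force: 98.7
```

```bash
python3 - <<'E'
from h import *
g=np.array([-.006,.0925,.0122])
# pre-place: knife shift +55mm upslope of final(-1,0,0), lifted vertically; wide
for n,kb,up in(("pre-high",(.056,0,.006),.14),("pre",(.056,0,.006),0),("in",(.001,0,.006),0),("down",(-.001,0,0.0005),0)):
    print(n); delta(bed(*kb)+BR.apply(g)+[0,0,up],BR*FL)
E
```

```text
pre-high
t 6.25 pos [0.5996 0.2892 0.306 ] doff [ 0.0049 -0.384  -0.0402] drot [-0.5346  0.0171 -0.4044] j [ 0.38  0.49  1.3  -0.    1.29 -1.47] w 0.248
pre
t 6.25 pos [0.5996 0.2892 0.306 ] doff [ 0.0049 -0.384  -0.1802] drot [-0.5346  0.0171 -0.4044] j [ 0.38  0.49  1.3  -0.    1.29 -1.47] w 0.248
in
t 6.25 pos [0.5996 0.2892 0.306 ] doff [ 0.0106 -0.3367 -0.2077] drot [-0.5346  0.0171 -0.4044] j [ 0.38  0.49  1.3  -0.    1.29 -1.47] w 0.248
down
t 6.25 pos [0.5996 0.2892 0.306 ] doff [ 0.0105 -0.3377 -0.2135] drot [-0.5346  0.0171 -0.4044] j [ 0.38  0.49  1.3  -0.    1.29 -1.47] w 0.248
```

{"method": "servo_tool", "body": {
  "increments": [
    {"offset": [0.0004,-0.032,0],"delta_rot": [-0.0446,0.0014,-0.0337],"grip": 1},
    {"offset": [0.0004,-0.032,0],"delta_rot": [-0.0446,0.0014,-0.0337],"grip": 1},
    {"offset": [0.0004,-0.032,0],"delta_rot": [-0.0446,0.0014,-0.0337],"grip": 1},
    {"offset": [0.0004,-0.032,0],"delta_rot": [-0.0446,0.0014,-0.0337],"grip": 1},
    {"offset": [0.0004,-0.032,0],"delta_rot": [-0.0446,0.0014,-0.0337],"grip": 1}
  ]
}}

```text
t: 6.67
ee_pos: [0.5999, 0.1273, 0.299]
tcp_rot: [-0.056, 0.993, -0.107, 0.006]
ft_force: [-0.1, -1.0, -2.5]
width: 0.249
gripper_force: 98.7
```

{"method": "servo_tool", "body": {
  "increments": [
    {"offset": [0.0004,-0.032,0],"delta_rot": [-0.0446,0.0014,-0.0337],"grip": 1},
    {"offset": [0.0004,-0.032,0],"delta_rot": [-0.0446,0.0014,-0.0337],"grip": 1},
    {"offset": [0.0004,-0.032,0],"delta_rot": [-0.0446,0.0014,-0.0337],"grip": 1},
    {"offset": [0.0004,-0.032,0],"delta_rot": [-0.0446,0.0014,-0.0337],"grip": 1},
    {"offset": [0.0004,-0.032,-0.01],"delta_rot": [-0.0446,0.0014,-0.0337],"grip": 1}
  ]
}}

```text
t: 7.08
ee_pos: [0.6026, -0.0326, 0.2907]
tcp_rot: [0.027, 0.976, -0.217, -0.011]
ft_force: [-0.2, -0.6, -2.5]
width: 0.255
gripper_force: 98.7
```

{"method": "servo_tool", "body": {
  "increments": [
    {"offset": [0.0004,-0.032,-0.015],"delta_rot": [-0.0446,0.0014,-0.0337],"grip": 1},
    {"offset": [0.0004,-0.032,-0.015],"delta_rot": [-0.0446,0.0014,-0.0337],"grip": 1},
    {"offset": [0,0,0],"delta_rot": [0,0,0],"grip": 1},
    {"offset": [0,0,0],"delta_rot": [0,0,0],"grip": 1},
    {"offset": [0,0,0],"delta_rot": [0,0,0],"grip": 1}
  ]
}}

```text
t: 7.5
ee_pos: [0.6033, -0.0947, 0.2598]
tcp_rot: [0.059, 0.964, -0.258, -0.02]
ft_force: [-0.3, 0.3, -2.4]
width: 0.249
gripper_force: 99.0
```

```bash
python3 - <<'E'
from h import *
g=np.array([-.006,.0925,.0122])
delta(bed(.056,0,.006)+BR.apply(g)+[0,0,.14],BR*FL)
s=env.get_state(); R=Ro.from_quat(s["tcp_rot"])*FL.inv(); O=s["ee_pos"]-R.apply(g)
im=[]
q=[[-.021,-.0575,.004],[.021,-.0575,.004],[.021,.0575,.004],[-.021,.0575,.004]]
for c in("top","scene"):
    p,d=env.read_camera(c); cv2.imwrite("pics/%s2.png"%c,p); np.save(c+"_d2.npy",d)
    uv=proj(c,O+R.apply(q)); print(c,uv.round(1).tolist())
    x,y=(uv.mean(0)-[50,75/1]).astype(int)
    v=cv2.resize(p[y:y+150,x:x+100],None,fx=4,fy=4,interpolation=cv2.INTER_CUBIC)
    for a in uv: cv2.circle(v,tuple(int(t) for t in (a-[x,y]+.5)*4),2,(0,255,0),-1)
    im.append(v); print(x,y)
cv2.imwrite("pics/p2.png",np.hstack(im))
E
```

```text
t 7.5 pos [ 0.6033 -0.0947  0.2598] doff [ 0.0013 -0.      0.0059] drot [-0.0005 -0.0072  0.0036] j [-0.03  0.5   1.48 -0.55  1.27 -1.28] w 0.249
top [[347.2, 244.0], [362.0, 244.1], [367.5, 200.0], [352.8, 200.5]]
307 147
scene [[327.3, 210.1], [338.8, 200.8], [321.0, 177.6], [310.1, 186.6]]
274 118
```

View pics/p2.png

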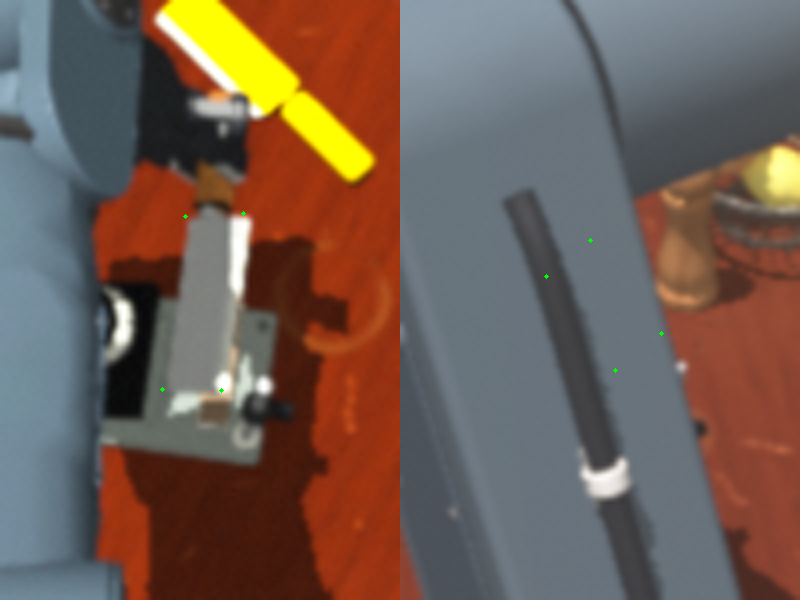

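```bash
python3 - <<'E'
from h import *
g=np.array([-.006,.0925,.0122])
s=env.get_state(); R=Ro.from_quat(s["tcp_rot"])*FL.inv(); O=s["ee_pos"]-R.apply(g)
d=np.load("top_d2.npy"); v,u=np.mgrid[185:260,335:380]; u=u.ravel();v=v.ravel()
Q=R.inv().apply(cloud("top",np.c_[u,v],d[v,u])-O)
k=(abs(Q[:,0])<.04)&(abs(Q[:,1])<.07)&(abs(Q[:,2])<.03); P=Q[k]*1000
c=(abs(P[:,0])<16)&(abs(P[:,1])<50)
A=np.c_[P[c][:,:2],np.ones(c.sum())]; f,*_=np.linalg.lstsq(A,P[c][:,2],rcond=None); print("plane slope deg x,y",np.degrees(f[:2]).round(2),"z",f[2].round(2),"std",(P[c][:,2]-A@f).std().round(2))
for y0 in range(-70,70,10):
    r=P[(P[:,1]>=y0)&(P[:,1]<y0+10)]
    if len(r): print(y0+5,len(r),np.percentile(r[:,0],[0,5,50,95,100]).round(1))
print("y range",np.percentile(P[abs(P[:,0])<15][:,1],[0,1,99]).round(1))
E
```

```text
plane slope deg x,y [-1.68 -0.22] z 0.03 std 2.41
-55 56 [-17.7 -16.4  -0.1  21.   21.9]
-45 60 [-19.9 -18.8   1.2  20.   22.7]
-35 59 [-19.2 -17.5   0.8  20.9  25.2]
-25 55 [-19.9 -17.1   3.7  20.3  22.5]
-15 61 [-20.6 -17.9   0.6  21.4  24. ]
-5 53 [-19.3 -18.2   2.8  20.2  22.5]
5 58 [-19.2 -16.2   2.5  20.1  21.8]
15 54 [-19.9 -17.7   1.6  18.7  20.8]
25 58 [-17.9 -15.5   1.8  22.5  23.1]
35 58 [-20.1 -18.3   0.5  21.1  21.7]
45 54 [-19.  -16.3   1.4  21.   23. ]
55 45 [-18.7 -14.6   0.7  18.5  21. ]
65 41 [-17.1 -13.5   0.1   7.7   8.6]
y range [-59.3 -58.6  68.1]
```

```bash
cat >> h.py <<'E'
g=np.array([-.0073,.0935,.0132])
def kt(x,y,z): return bed(x,y,z)+BR.apply(g)   # TCP for knife at bed pose
E
python3 - <<'E'
from h import *
for k in((.056,0,.008),(.003,0,.008)): delta(kt(*k),BR*FL)
E
```

```text
t 7.6 pos [ 0.6036 -0.0943  0.2607] doff [ 0.0022  0.002  -0.133 ] drot [-0.0001 -0.0057  0.0027] j [-0.03  0.5   1.48 -0.55  1.27 -1.28] w 0.251
t 7.6 pos [ 0.6036 -0.0943  0.2607] doff [ 0.0077  0.0475 -0.1595] drot [-0.0001 -0.0057  0.0027] j [-0.03  0.5   1.48 -0.55  1.27 -1.28] w 0.251
```

{"method": "servo_tool", "body": {
  "increments": [
    {"offset": [0.002,0.002,-0.025],"delta_rot": [0,-0.005,0.0025],"grip": 1},
    {"offset": [0,0,-0.025],"delta_rot": [0,0,0],"grip": 1},
    {"offset": [0,0,-0.025],"delta_rot": [0,0,0],"grip": 1},
    {"offset": [0,0,-0.02],"delta_rot": [0,0,0],"grip": 1},
    {"offset": [0,0,-0.015],"delta_rot": [0,0,0],"grip": 1}
  ]
}}

```text
t: 8.02
ee_pos: [0.6052, -0.0922, 0.149]
tcp_rot: [0.058, 0.964, -0.258, -0.017]
ft_force: [0.1, -0.2, -2.2]
width: 0.25
gripper_force: 99.0
```

{"method": "servo_tool", "body": {
  "increments": [
    {"offset": [0,0,-0.012],"delta_rot": [0,0,0],"grip": 1},
    {"offset": [0,0,-0.011],"delta_rot": [0,0,0],"grip": 1},
    {"offset": [0,0,0],"delta_rot": [0,0,0],"grip": 1},
    {"offset": [0,0,0],"delta_rot": [0,0,0],"grip": 1},
    {"offset": [0,0,0],"delta_rot": [0,0,0],"grip": 1}
  ]
}}

```text
t: 8.43
ee_pos: [0.606, -0.0932, 0.1283]
tcp_rot: [0.059, 0.964, -0.259, -0.016]
ft_force: [-0.6, -0.8, -2.2]
width: 0.25
gripper_force: 99.0
```

```bash
python3 - <<'E'
from h import *
for k in((.056,0,.008),(.003,0,.008)): delta(kt(*k),BR*FL)
p,d=env.read_camera("top"); np.save("top_d3.npy",d)
s=env.get_state(); R=Ro.from_quat(s["tcp_rot"])*FL.inv(); O=s["ee_pos"]-R.apply(g)
q=[[-.021,-.0575,.004],[.021,-.0575,.004],[.021,.0575,.004],[-.021,.0575,.004]]
x,y=300,160; v=cv2.resize(p[y:y+110,x:x+100],None,fx=5,fy=5,interpolation=cv2.INTER_CUBIC)
for a in proj("top",O+R.apply(q)): cv2.circle(v,tuple(int(t) for t in (a-[x,y]+.5)*5),2,(0,255,0),-1)
cv2.imwrite("pics/p3.png",v)
v,u=np.mgrid[185:265,335:385]; u=u.ravel();v=v.ravel()
W=cloud("top",np.c_[u,v],d[v,u])
Q=R.inv().apply(W-O); k=(abs(Q[:,0])<.016)&(abs(Q[:,1])<.05)&(abs(Q[:,2])<.03); P=Q[k]*1000
A=np.c_[P[:,:2],np.ones(len(P))]; f,*_=np.linalg.lstsq(A,P[:,2],rcond=None); print(np.degrees(f[:2]).round(2),f[2])
# bed surface in depth: bed frame points
v,u=np.mgrid[200:270,300:350]; u=u.ravel();v=v.ravel(); B=BR.inv().apply(cloud("top",np.c_[u,v],d[v,u])-BO)*1000
k=(abs(B[:,0])<12)&(B[:,1]>-48)&(B[:,1]<-30)&(abs(B[:,2])<12); print("bed z",k.sum(),np.median(B[k][:,2]) if k.any() else None)
E
```

```text
t 8.43 pos [ 0.606  -0.0932  0.1283] doff [-0.0002  0.0009 -0.0006] drot [ 0.0007 -0.      0.0013] j [-0.03  0.66  1.57 -0.61  1.06 -1.13] w 0.25
t 8.43 pos [ 0.606  -0.0932  0.1283] doff [ 0.0054  0.0465 -0.0271] drot [ 0.0007 -0.      0.0013] j [-0.03  0.66  1.57 -0.61  1.06 -1.13] w 0.25
[-0.35  0.53] 1.5821865020318044
bed z 51 -0.6789502766562386
```

View pics/p3.png

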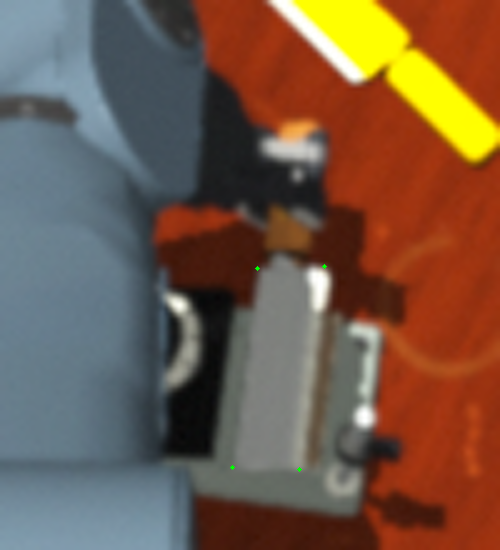

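The blade (crop corners ≈(257,268)–(299,469)) matches the prediction. It is now beside the clamp and clear of the post, so I slide it in down the slope.

{"method": "servo_tool", "body": {
  "increments": [
    {"offset": [0.0013,0.0115,-0.0068],"delta_rot": [0,0,0],"grip": 1},
    {"offset": [0.0013,0.0115,-0.0068],"delta_rot": [0,0,0],"grip": 1},
    {"offset": [0.0014,0.0115,-0.0068],"delta_rot": [0,0,0],"grip": 1},
    {"offset": [0.0007,0.006,-0.0034],"delta_rot": [0,0,0],"grip": 1},
    {"offset": [0.0007,0.006,-0.0033],"delta_rot": [0,0,0],"grip": 1}
  ]
}}

```text
t: 8.9
ee_pos: [0.6108, -0.0453, 0.0994]
tcp_rot: [0.058, 0.964, -0.259, -0.017]
ft_force: [-0.6, 0.6, -2.1]
width: 0.25
gripper_force: 99.0
```

{"method": "servo_tool", "body": {
  "increments": [
    {"offset": [0,0,0],"delta_rot": [0,0,0],"grip": 1},
    {"offset": [0,0,0],"delta_rot": [0,0,0],"grip": 1},
    {"offset": [0,0,0],"delta_rot": [0,0,0],"grip": 1}
  ]
}}

```text
t: 9.15
ee_pos: [0.6109, -0.0469, 0.1004]
tcp_rot: [0.059, 0.964, -0.259, -0.016]
ft_force: [0.1, 0.5, -1.0]
width: 0.247
gripper_force: 99.0
```

```bash
cat >> h.py <<'E'
def kp():
    s=env.get_state(); R=Ro.from_quat(s["tcp_rot"])*FL.inv()
    print("t",s["t"],"knife in bed mm",(BR.inv().apply(s["ee_pos"]-R.apply(g)-BO)*1000).round(1),"rot deg",np.degrees((BR.inv()*R).as_rotvec()).round(2),"F bed",BR.inv().apply(s["ft_force"]).round(1),"tau",BR.inv().apply(s["wrist_torque"]).round(2))
E
python3 -c "
from h import *
kp()"
```

```text
t 9.15 knife in bed mm [ 2.7 -0.5  7.3] rot deg [-0.11 -0.05 -0.03] F bed [-0.9  0.1 -0.7] tau [ 0.15  0.43 -0.12]
```

{"method": "servo_tool", "body": {
  "increments": [
    {"offset": [-0.0001,-0.0007,-0.0013],"delta_rot": [0,0,0],"grip": 1},
    {"offset": [-0.0001,-0.0007,-0.0013],"delta_rot": [0,0,0],"grip": 1},
    {"offset": [0,0,0],"delta_rot": [0,0,0],"grip": 1}
  ]
}}

```text
t: 9.4
ee_pos: [0.6105, -0.0486, 0.0975]
tcp_rot: [0.059, 0.964, -0.259, -0.017]
ft_force: [-0.4, -0.3, -1.6]
width: 0.25
gripper_force: 99.0
```

{"method": "servo_tool", "body": {
  "increments": [
    {"offset": [-0.0001,-0.0005,-0.0009],"delta_rot": [0,0,0],"grip": 1},
    {"offset": [0,0,0],"delta_rot": [0,0,0],"grip": 1}
  ]
}}

```text
t: 9.57
ee_pos: [0.6104, -0.0488, 0.0966]
tcp_rot: [0.059, 0.964, -0.259, -0.017]
ft_force: [-0.1, -0.1, -2.3]
width: 0.254
gripper_force: 99.0
```

```bash
python3 -c "
from h import *
kp()"
```

```text
t 9.5667 knife in bed mm [ 2.5 -0.7  3.1] rot deg [-0.13 -0.04 -0.04] F bed [-1.  -0.1 -2. ] tau [ 0.16  0.51 -0.13]
```

{"method": "servo_tool", "body": {
  "increments": [
    {"offset": [-0.0001,-0.0005,-0.0009],"delta_rot": [0,0,0],"grip": 1},
    {"offset": [0,0,0],"delta_rot": [0,0,0],"grip": 1}
  ]
}}

```text
t: 9.73
ee_pos: [0.6104, -0.0492, 0.0957]
tcp_rot: [0.059, 0.964, -0.259, -0.017]
ft_force: [-0.2, -0.3, -1.6]
width: 0.25
gripper_force: 99.1
```

{"method": "servo_tool", "body": {
  "increments": [
    {"offset": [-0.0001,-0.0005,-0.0009],"delta_rot": [0,0,0],"grip": 1},
    {"offset": [0,0,0],"delta_rot": [0,0,0],"grip": 1}
  ]
}}

```text
t: 9.9
ee_pos: [0.6104, -0.0496, 0.0951]
tcp_rot: [0.059, 0.964, -0.259, -0.016]
ft_force: [-0.0, 1.7, -0.4]
width: 0.253
gripper_force: 99.5
```

```bash
python3 -c "
from h import *
kp()"
```

```text
t 9.9 knife in bed mm [ 2.4 -0.6  1.4] rot deg [-0.11 -0.04 -0.03] F bed [-1.6 -0.2  0.5] tau [-0.07  0.46 -0.05]
```

{"method": "servo_tool", "body": {
  "increments": [
    {"offset": [0.0001,0.0009,-0.0005],"delta_rot": [0,0,0],"grip": 1},
    {"offset": [0.0001,0.0009,-0.0005],"delta_rot": [0,0,0],"grip": 1},
    {"offset": [0,0,0],"delta_rot": [0,0,0],"grip": 1}
  ]
}}

```text
t: 10.15
ee_pos: [0.6105, -0.0476, 0.0939]
tcp_rot: [0.059, 0.964, -0.259, -0.016]
ft_force: [-0.0, 1.5, 0.2]
width: 0.25
gripper_force: 99.3
```

```bash
python3 -c "
from h import *
kp()"
```

```text
t 10.15 knife in bed mm [ 0.2 -0.7  1.3] rot deg [-0.11 -0.05 -0.02] F bed [-1.2 -0.2  0.9] tau [-0.02  0.5  -0.09]
```

{"method": "servo_tool", "body": {
  "increments": [
    {"offset": [0.0001,0.0009,-0.0005],"delta_rot": [0,0,0],"grip": 1},
    {"offset": [0,0,0],"delta_rot": [0,0,0],"grip": 1}
  ]
}}

```text
t: 10.32
ee_pos: [0.6106, -0.0468, 0.0934]
tcp_rot: [0.059, 0.964, -0.259, -0.016]
ft_force: [0.1, 0.6, -0.2]
width: 0.248
gripper_force: 99.4
```

```bash
python3 -c "
from h import *
kp()"
```

```text
t 10.3167 knife in bed mm [-0.8 -0.7  1.4] rot deg [-0.11 -0.05 -0.02] F bed [-0.7  0.   0.2] tau [-0.08  0.45 -0.07]
```

{"method": "servo_tool", "body": {
  "increments": [
    {"offset": [0.0001,0.0009,-0.0005],"delta_rot": [0,0,0],"grip": 1},
    {"offset": [0,0,0],"delta_rot": [0,0,0],"grip": 1}
  ]
}}

```text
t: 10.48
ee_pos: [0.6107, -0.046, 0.0929]
tcp_rot: [0.059, 0.964, -0.259, -0.017]
ft_force: [0.1, -0.3, 1.1]
width: 0.249
gripper_force: 99.4
```

```bash
python3 -c "
from h import *
kp()"
```

```text
t 10.4833 knife in bed mm [-1.8 -0.7  1.3] rot deg [-0.11 -0.05 -0.02] F bed [0.8 0.1 0.8] tau [-0.06  0.22 -0.06]
```

{"method": "servo_tool", "body": {
  "increments": [
    {"offset": [0.0001,0.0009,-0.0005],"delta_rot": [0,0,0],"grip": 1},
    {"offset": [0,0,0],"delta_rot": [0,0,0],"grip": 1}
  ]
}}

```text
t: 10.65
ee_pos: [0.6109, -0.0455, 0.0927]
tcp_rot: [0.058, 0.964, -0.259, -0.017]
ft_force: [1.4, -4.0, 3.3]
width: 0.251
gripper_force: 99.4
```

```bash
python3 -c "
from h import *
kp()"
```

```text
t 10.65 knife in bed mm [-2.2 -0.7  1.4] rot deg [-0.11 -0.11 -0.01] F bed [5.  1.8 0.9] tau [-0.07 -0.51  0.22]
```

{"method": "servo_tool", "body": {
  "increments": [
    {"offset": [0,-0.0004,0.0002],"delta_rot": [-0.0006,-0.005,-0.0087],"grip": 1},
    {"offset": [0,0,0],"delta_rot": [0,0,0],"grip": 1}
  ]
}}

```text
t: 10.82
ee_pos: [0.6107, -0.046, 0.0929]
tcp_rot: [0.064, 0.964, -0.259, -0.015]
ft_force: [-1.2, -5.2, 4.3]
width: 0.248
gripper_force: 99.5
```

```bash
python3 -c "
from h import *
kp()"
```

```text
t 10.8167 knife in bed mm [-2.8 -0.8  1.3] rot deg [-0.13 -0.09 -0.64] F bed [ 6.7 -0.6  1.1] tau [-0.18 -0.8   0.36]
```

{"method": "servo_tool", "body": {
  "increments": [
    {"offset": [0,-0.0004,0.0002],"delta_rot": [-0.0006,-0.005,-0.0087],"grip": 1},
    {"offset": [0,0,0],"delta_rot": [0,0,0],"grip": 1}
  ]
}}

```text
t: 10.98
ee_pos: [0.6107, -0.0462, 0.093]
tcp_rot: [0.069, 0.963, -0.259, -0.014]
ft_force: [-1.8, -4.8, 5.0]
width: 0.248
gripper_force: 99.7
```

```bash
python3 -c "
from h import *
kp()"
```

```text
t 10.9833 knife in bed mm [-3.4 -0.9  1.4] rot deg [-0.13 -0.08 -1.2 ] F bed [ 6.8 -1.2  1.9] tau [-0.32 -0.85  0.74]
```

{"method": "servo_tool", "body": {
  "increments": [
    {"offset": [-0.0001,-0.0005,-0.0009],"delta_rot": [0.0008,0.0069,-0.004],"grip": 1},
    {"offset": [0,0,0],"delta_rot": [0,0,0],"grip": 1}
  ]
}}

```text
t: 11.15
ee_pos: [0.6107, -0.0466, 0.0925]
tcp_rot: [0.069, 0.963, -0.259, -0.018]
ft_force: [-2.9, -3.7, 8.2]
width: 0.248
gripper_force: 100.2
```

```bash
python3 -c "
from h import *
kp()"
```

```text
t 11.15 knife in bed mm [-3.4 -0.9  1.4] rot deg [-0.59 -0.09 -1.19] F bed [ 7.5 -2.4  5.1] tau [-0.59 -0.92  0.76]
```

{"method": "servo_tool", "body": {
  "increments": [
    {"offset": [-0.0001,-0.0005,-0.0009],"delta_rot": [0.0008,0.0069,-0.004],"grip": 1},
    {"offset": [0,0,0],"delta_rot": [0,0,0],"grip": 1}
  ]
}}

```text
t: 11.32
ee_pos: [0.6108, -0.0469, 0.0919]
tcp_rot: [0.07, 0.963, -0.259, -0.022]
ft_force: [-3.5, -0.4, 12.2]
width: 0.249
gripper_force: 100.7
```

```bash
python3 -c "
from h import *
kp()"
```

```text
t 11.3167 knife in bed mm [-3.4 -0.9  1.5] rot deg [-1.03 -0.09 -1.2 ] F bed [ 6.8 -3.5 10.2] tau [-0.83 -0.86  0.75]
```

{"method": "servo_tool", "body": {
  "increments": [
    {"offset": [0,0,0],"delta_rot": [0,0,0],"grip": -1},
    {"offset": [0,0,0],"delta_rot": [0,0,0],"grip": -1},
    {"offset": [0,0,0],"delta_rot": [0,0,0],"grip": -1},
    {"offset": [0,0,0],"delta_rot": [0,0,0],"grip": -1},
    {"offset": [0,0,0],"delta_rot": [0,0,0],"grip": -1}
  ]
}}

```text
t: 11.73
ee_pos: [0.6105, -0.0467, 0.0907]
tcp_rot: [0.07, 0.963, -0.258, -0.022]
ft_force: [0.8, 0.2, 0.4]
width: 0.939
gripper_force: 0.0
```

{"method": "servo_tool", "body": {
  "increments": [
    {"offset": [0.0006,0.005,0.0087],"delta_rot": [0,0,0],"grip": -1},
    {"offset": [0.0012,0.0099,0.0173],"delta_rot": [0,0,0],"grip": -1},
    {"offset": [0.0018,0.0149,0.026],"delta_rot": [0,0,0],"grip": -1},
    {"offset": [0.0018,0.0149,0.026],"delta_rot": [0,0,0],"grip": -1},
    {"offset": [0.0018,0.0149,0.026],"delta_rot": [0,0,0],"grip": -1}
  ]
}}

```text
t: 12.15
ee_pos: [0.6177, 0.0137, 0.1967]
tcp_rot: [0.07, 0.963, -0.258, -0.022]
ft_force: [1.1, 0.1, 0.4]
width: 1.005
gripper_force: 0.0
```

{"method": "servo_tool", "body": {
  "increments": [
    {"offset": [0.0015,0.0124,0.0217],"delta_rot": [0,0,0],"grip": -1},
    {"offset": [0,0,0],"delta_rot": [0,0,0],"grip": -1},
    {"offset": [0,0,0],"delta_rot": [0,0,0],"grip": -1}
  ]
}}

```text
t: 12.4
ee_pos: [0.6197, 0.026, 0.2182]
tcp_rot: [0.07, 0.963, -0.258, -0.02]
ft_force: [-1.0, -0.1, -0.8]
width: 0.996
gripper_force: 0.0
```

```bash
python3 - <<'E'
from h import *
kp()
delta(bed(0,0,.148),BR*FL); delta(bed(0,0,.085),BR*FL)
im=[]
q=[bed(a,b,.004) for a,b in((-.022,-.0575),(.020,-.0575),(.020,.0575),(-.022,.0575))]
for c,x,y in(("top",300,170),("scene",250,180)):
    p,d=env.read_camera(c); np.save(c+"_d4.npy",d)
    v=cv2.resize(p[y:y+100,x:x+80],None,fx=5,fy=5,interpolation=cv2.INTER_CUBIC)
    for a in proj(c,q): cv2.circle(v,tuple(int(t) for t in (a-[x,y]+.5)*5),2,(0,255,0),-1)
    im.append(v)
cv2.imwrite("pics/p4.png",np.hstack(im))
E
```

```text
t 12.4 knife in bed mm [ -3.9  -0.7 147.4] rot deg [-0.88  0.01 -1.19] F bed [-0.2 -1.  -0.8] tau [-0.02  0.29 -0.02]
t 12.4 pos [0.6197 0.026  0.2182] doff [-0.0941 -0.0023 -0.005 ] drot [-0.0004 -0.0028  0.0257] j [ 0.16  0.6   1.42 -0.51  1.33 -1.09] w 0.996
t 12.4 pos [0.6197 0.026  0.2182] doff [-0.0978 -0.0335 -0.0596] drot [-0.0004 -0.0028  0.0257] j [ 0.16  0.6   1.42 -0.51  1.33 -1.09] w 0.996
```

View pics/p4.png

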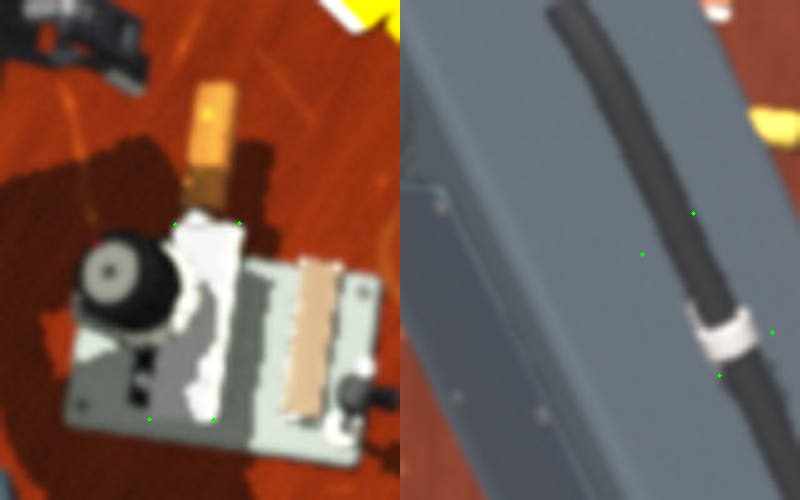

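The knife lies on the bed as predicted. Blade corners in the crop are ≈(173,222), (242,222), (213,420) and (150,418), and the handle at (212,140) points away. The scene camera is blocked by the arm. Now I go to the knob, unwinding the wrist on the way.

{"method": "servo_tool", "body": {
  "increments": [
    {"offset": [-0.0118,-0.0003,-0.0006],"delta_rot": [0.0066,0.0546,0.0953],"grip": -1},
    {"offset": [-0.0118,-0.0003,-0.0006],"delta_rot": [0.0066,0.0546,0.0953],"grip": -1},
    {"offset": [-0.0118,-0.0003,-0.0006],"delta_rot": [0.0066,0.0546,0.0953],"grip": -1},
    {"offset": [-0.0118,-0.0003,-0.0006],"delta_rot": [0.0066,0.0546,0.0953],"grip": -1},
    {"offset": [-0.0118,-0.0003,-0.0006],"delta_rot": [0.0066,0.0546,0.0953],"grip": -1}
  ]
}}

```text
t: 12.92
ee_pos: [0.5591, 0.023, 0.2125]
tcp_rot: [-0.197, 0.944, -0.247, -0.093]
ft_force: [0.8, -0.5, -0.4]
width: 1.002
gripper_force: 0.0
```

{"method": "servo_tool", "body": {
  "increments": [
    {"offset": [-0.0118,-0.0003,-0.0006],"delta_rot": [0.0066,0.0546,0.0953],"grip": -1},
    {"offset": [-0.0118,-0.0003,-0.0006],"delta_rot": [0.0066,0.0546,0.0953],"grip": -1},
    {"offset": [-0.0118,-0.0003,-0.0006],"delta_rot": [0.0066,0.0546,0.0953],"grip": -1},
    {"offset": [0,0,0],"delta_rot": [0,0,0],"grip": -1},
    {"offset": [0,0,0],"delta_rot": [0,0,0],"grip": -1}
  ]
}}

```text
t: 13.33
ee_pos: [0.5246, 0.0223, 0.2114]
tcp_rot: [-0.346, 0.9, -0.232, -0.13]
ft_force: [-0.1, -1.1, 0.4]
width: 1.002
gripper_force: 0.0
```

```bash
cat >> h.py <<'E'
def kn(z=.085):
    s=env.get_state(); R=Ro.from_quat(s["tcp_rot"]); M=BR.inv()*R*FL.inv()
    yaw=M.as_euler("zyx")[0]
    print("t",s["t"],"tcp bed",(BR.inv().apply(s["ee_pos"]-BO)*1000).round(1),"yaw",round(yaw,3),"tau",BR.inv().apply(s["wrist_torque"]).round(3),"F",BR.inv().apply(s["ft_force"]).round(1),"j6",s["joints"][5].round(3),"w",round(float(s["width"]),3))
    return BR*Ro.from_euler("z",yaw)*FL
E
python3 - <<'E'
from h import *
T=kn(); delta(bed(0,0,.085),T)
v,u=np.mgrid[205:260,305:345]; 
d=np.load("top_d4.npy"); d=d[v,u]; B=BR.inv().apply(cloud("top",np.c_[u.ravel(),v.ravel()],d.ravel())-BO)*1000
k=(abs(B[:,2]-98)<8)&(np.hypot(B[:,0],B[:,1])<35); print("cap",k.sum(),B[k].mean(0).round(1),((B[k].max(0)+B[k].min(0))/2).round(1))
E
```

```text
t 13.3333 tcp bed [  0.4  -0.9 145.7] yaw 0.857 tau [0.037 0.266 0.01 ] F [ 1.1  0.  -0.2] j6 -1.878 w 1.002
t 13.33 pos [0.5246 0.0223 0.2114] doff [-0.0027 -0.0298 -0.0528] drot [ 0.0133 -0.0121  0.0059] j [ 0.18  0.46  1.69 -0.54  1.24 -1.88] w 1.002
cap 240 [ 2.4  0.8 97.4] [ 2.7  1.2 97.9]
```

{"method": "servo_tool", "body": {
  "increments": [
    {"offset": [-0.0007,-0.0077,-0.0131],"delta_rot": [0.0133,-0.0121,0.0059],"grip": -1},
    {"offset": [-0.0007,-0.0077,-0.0131],"delta_rot": [0,0,0],"grip": -1},
    {"offset": [-0.0007,-0.0077,-0.0131],"delta_rot": [0,0,0],"grip": -1},
    {"offset": [-0.0007,-0.0077,-0.0131],"delta_rot": [0,0,0],"grip": -1},
    {"offset": [0,0,0],"delta_rot": [0,0,0],"grip": -1}
  ]
}}

```text
t: 13.75
ee_pos: [0.5214, -0.0094, 0.1571]
tcp_rot: [-0.347, 0.901, -0.228, -0.123]
ft_force: [0.3, -0.4, -0.7]
width: 0.998
gripper_force: 0.0
```

```bash
python3 - <<'E'
from h import *
T=kn(); delta(bed(0.001,0,.085),T)
E
```

```text
t 13.75 tcp bed [ 0.9 -0.3 82.7] yaw 0.857 tau [ 0.003  0.244 -0.002] F [-0.   0.4 -0.8] j6 -1.853 w 0.998
t 13.75 pos [ 0.5214 -0.0094  0.1571] doff [0.0004 0.001  0.002 ] drot [ 0.0003 -0.0026  0.0014] j [ 0.12  0.51  1.76 -0.58  1.09 -1.85] w 0.998
```

{"method": "servo_tool", "body": {
  "increments": [
    {"offset": [0,0,0],"delta_rot": [0,0,0],"grip": 1},
    {"offset": [0,0,0],"delta_rot": [0,0,0],"grip": 1},
    {"offset": [0,0,0],"delta_rot": [0,0,0],"grip": 1},
    {"offset": [0,0,0],"delta_rot": [0,0,0],"grip": 1},
    {"offset": [0,0,0],"delta_rot": [0,0,0],"grip": 1}
  ],
  "squeeze": 60
}}

```text
t: 14.17
ee_pos: [0.5226, -0.0074, 0.1604]
tcp_rot: [-0.349, 0.901, -0.229, -0.12]
ft_force: [-1.4, 4.9, 6.1]
width: 0.571
gripper_force: 61.4
```

```bash
python3 - <<'E'
from h import *
T=kn(); delta(bed(0.001,0,.085),T)
E
```

```text
t 14.1667 tcp bed [ 0.8  0.7 86.7] yaw 0.858 tau [-0.465  0.497 -0.174] F [-1.  -2.   7.6] j6 -1.856 w 0.571
t 14.17 pos [ 0.5226 -0.0074  0.1604] doff [-0.0008 -0.001  -0.0013] drot [-0.0007  0.0025 -0.0014] j [ 0.13  0.5   1.76 -0.58  1.09 -1.86] w 0.571
```

{"method": "servo_tool", "body": {
  "increments": [
    {"offset": [0,0,0],"delta_rot": [-0.006,-0.0496,-0.0866],"grip": 1},
    {"offset": [0,0,0],"delta_rot": [-0.006,-0.0496,-0.0866],"grip": 1},
    {"offset": [0,0,0],"delta_rot": [-0.006,-0.0496,-0.0866],"grip": 1},
    {"offset": [0,0,0],"delta_rot": [-0.006,-0.0496,-0.0866],"grip": 1},
    {"offset": [0,0,0],"delta_rot": [-0.006,-0.0496,-0.0866],"grip": 1}
  ]
}}

```text
t: 14.58
ee_pos: [0.5217, -0.0061, 0.1597]
tcp_rot: [-0.113, 0.96, -0.25, -0.06]
ft_force: [-7.2, 17.9, 4.4]
width: 0.573
gripper_force: 62.2
```

```bash
python3 - <<'E'
from h import *
T=kn(); delta(bed(0.001,0,.085),T)
E
```

```text
t 14.5833 tcp bed [-0.6 -0.4 86.6] yaw 0.355 tau [-1.481  2.444  0.246] F [-12.4  -9.3  12.3] j6 -1.352 w 0.573
t 14.58 pos [ 0.5217 -0.0061  0.1597] doff [ 0.0001 -0.0022 -0.0006] drot [-0.0026  0.001  -0.0004] j [ 0.13  0.5   1.76 -0.57  1.09 -1.35] w 0.573
```

{"method": "servo_tool", "body": {
  "increments": [
    {"offset": [0,0,0],"delta_rot": [-0.006,-0.0496,-0.0866],"grip": 1},
    {"offset": [0,0,0],"delta_rot": [-0.006,-0.0496,-0.0866],"grip": 1},
    {"offset": [0,0,0],"delta_rot": [-0.006,-0.0496,-0.0866],"grip": 1},
    {"offset": [0,0,0],"delta_rot": [-0.006,-0.0496,-0.0866],"grip": 1},
    {"offset": [0,0,0],"delta_rot": [-0.006,-0.0496,-0.0866],"grip": 1}
  ]
}}

```text
t: 15.0
ee_pos: [0.5217, -0.0047, 0.1589]
tcp_rot: [0.128, 0.958, -0.256, 0.003]
ft_force: [-5.8, 28.3, -1.5]
width: 0.578
gripper_force: 62.4
```

```bash
python3 - <<'E'
from h import *
T=kn(); delta(bed(0.001,0,.085),T)
E
```

```text
t 15.0 tcp bed [-2.3 -0.6 86.6] yaw -0.145 tau [-1.404  4.342  0.334] F [-24.4  -9.2  12.4] j6 -0.852 w 0.578
t 15.0 pos [ 0.5217 -0.0047  0.1589] doff [ 0.0002 -0.0037  0.0003] drot [-0.0054  0.0011 -0.0003] j [ 0.13  0.51  1.76 -0.57  1.09 -0.85] w 0.578
```

The lateral load means my axis estimate is off. The TCP's path around the knob puts the axis at bed ≈(-2, +2.9) mm. I regrip centred there.

{"method": "servo_tool", "body": {
  "increments": [
    {"offset": [0,0,0],"delta_rot": [0,0,0],"grip": -1},
    {"offset": [0,0,0],"delta_rot": [0,0,0],"grip": -1},
    {"offset": [0,0,0],"delta_rot": [0,0,0],"grip": -1},
    {"offset": [0,0,0],"delta_rot": [0,0,0],"grip": -1}
  ]
}}

```text
t: 15.33
ee_pos: [0.5223, -0.0082, 0.1598]
tcp_rot: [0.125, 0.958, -0.259, 0.003]
ft_force: [0.2, -0.4, 0.6]
width: 1.002
gripper_force: 0.0
```

```bash
python3 - <<'E'
from h import *
T=kn(); delta(bed(-.002,.0029,.086),T)
E
```

```text
t 15.3333 tcp bed [ 1.2  0.5 85.7] yaw -0.14 tau [0.066 0.26  0.03 ] F [0.6 0.3 0.3] j6 -0.857 w 1.002
t 15.33 pos [ 0.5223 -0.0082  0.1598] doff [ 0.0028  0.0026 -0.0013] drot [ 0.001   0.0008 -0.0005] j [ 0.13  0.51  1.76 -0.58  1.09 -0.86] w 1.002
```

{"method": "servo_tool", "body": {
  "increments": [
    {"offset": [0.0028,0.0026,-0.0013],"delta_rot": [0,0,0],"grip": -1},
    {"offset": [0,0,0],"delta_rot": [0,0,0],"grip": 1},
    {"offset": [0,0,0],"delta_rot": [0,0,0],"grip": 1},
    {"offset": [0,0,0],"delta_rot": [0,0,0],"grip": 1},
    {"offset": [0,0,0],"delta_rot": [0,0,0],"grip": 1}
  ],
  "squeeze": 60
}}

```text
t: 15.75
ee_pos: [0.525, -0.0051, 0.1584]
tcp_rot: [0.126, 0.958, -0.259, 0.003]
ft_force: [-0.3, 4.6, 1.0]
width: 0.573
gripper_force: 61.3
```

{"method": "servo_tool", "body": {
  "increments": [
    {"offset": [0,0,0],"delta_rot": [0,0,0],"grip": 1},
    {"offset": [0,0,0],"delta_rot": [0,0,0],"grip": 1}
  ]
}}

```text
t: 15.92
ee_pos: [0.5251, -0.0052, 0.1584]
tcp_rot: [0.126, 0.958, -0.259, 0.003]
ft_force: [-0.8, 5.2, 3.1]
width: 0.575
gripper_force: 61.5
```

```bash
python3 - <<'E'
from h import *
kn()
E
```

```text
t 15.9167 tcp bed [-2.4  2.8 86.2] yaw -0.141 tau [-0.234  0.712 -0.134] F [-2.8 -1.4  5.2] j6 -0.854 w 0.575
```

{"method": "servo_tool", "body": {
  "increments": [
    {"offset": [0,0,0],"delta_rot": [-0.006,-0.0496,-0.0866],"grip": 1},
    {"offset": [0,0,0],"delta_rot": [-0.006,-0.0496,-0.0866],"grip": 1},
    {"offset": [0,0,0],"delta_rot": [-0.006,-0.0496,-0.0866],"grip": 1},
    {"offset": [0,0,0],"delta_rot": [-0.006,-0.0496,-0.0866],"grip": 1},
    {"offset": [0,0,0],"delta_rot": [-0.006,-0.0496,-0.0866],"grip": 1}
  ]
}}

```text
t: 16.33
ee_pos: [0.5251, -0.005, 0.1583]
tcp_rot: [0.36, 0.896, -0.25, 0.067]
ft_force: [1.1, 6.4, 3.3]
width: 0.571
gripper_force: 61.5
```

```bash
python3 - <<'E'
from h import *
kn()
E
```

```text
t 16.3333 tcp bed [-2.6  2.9 86.2] yaw -0.645 tau [-0.132  0.819  0.17 ] F [-3.9  0.3  6. ] j6 -0.35 w 0.571
```

{"method": "servo_tool", "body": {
  "increments": [
    {"offset": [0,0,0],"delta_rot": [-0.006,-0.0496,-0.0866],"grip": 1},
    {"offset": [0,0,0],"delta_rot": [-0.006,-0.0496,-0.0866],"grip": 1},
    {"offset": [0,0,0],"delta_rot": [-0.006,-0.0496,-0.0866],"grip": 1},
    {"offset": [0,0,0],"delta_rot": [-0.006,-0.0496,-0.0866],"grip": 1},
    {"offset": [0,0,0],"delta_rot": [-0.006,-0.0496,-0.0866],"grip": 1}
  ]
}}

```text
t: 16.75
ee_pos: [0.5252, -0.0049, 0.1583]
tcp_rot: [0.571, 0.779, -0.225, 0.127]
ft_force: [1.3, 6.3, 0.8]
width: 0.575
gripper_force: 61.4
```

```bash
python3 - <<'E'
from h import *
kn()
E
```

```text
t 16.75 tcp bed [-2.7  3.  86.2] yaw -1.145 tau [-0.038  1.042  0.185] F [-5.2  0.5  3.9] j6 0.149 w 0.575
```

{"method": "servo_tool", "body": {
  "increments": [
    {"offset": [0,0,0],"delta_rot": [-0.003,-0.0248,-0.0433],"grip": 1},
    {"offset": [0,0,0],"delta_rot": [-0.003,-0.0248,-0.0433],"grip": 1}
  ]
}}

```text
t: 16.92
ee_pos: [0.5253, -0.0049, 0.1582]
tcp_rot: [0.608, 0.75, -0.219, 0.138]
ft_force: [1.6, 6.5, 0.9]
width: 0.574
gripper_force: 61.4
```

```bash
python3 - <<'E'
from h import *
kn()
E
```

```text
t 16.9167 tcp bed [-2.8  3.  86.2] yaw -1.242 tau [-0.093  0.997  0.147] F [-5.3  0.9  4.1] j6 0.247 w 0.574
```

{"method": "servo_tool", "body": {
  "increments": [
    {"offset": [0,0,0],"delta_rot": [-0.003,-0.0248,-0.0433],"grip": 1},
    {"offset": [0,0,0],"delta_rot": [-0.003,-0.0248,-0.0433],"grip": 1}
  ]
}}

```text
t: 17.08
ee_pos: [0.5253, -0.0049, 0.1582]
tcp_rot: [0.645, 0.719, -0.212, 0.149]
ft_force: [1.9, 7.1, 2.1]
width: 0.576
gripper_force: 61.4
```

```bash
python3 - <<'E'
from h import *
kn()
E
```

```text
t 17.0833 tcp bed [-2.8  3.1 86.2] yaw -1.342 tau [-0.02   1.006  0.21 ] F [-5.3  1.   5.4] j6 0.347 w 0.576
```

{"method": "servo_tool", "body": {
  "increments": [
    {"offset": [0,0,0],"delta_rot": [-0.003,-0.0248,-0.0433],"grip": 1},
    {"offset": [0,0,0],"delta_rot": [-0.003,-0.0248,-0.0433],"grip": 1}
  ]
}}

```text
t: 17.25
ee_pos: [0.5253, -0.0049, 0.1582]
tcp_rot: [0.68, 0.686, -0.204, 0.159]
ft_force: [2.0, 6.6, 1.2]
width: 0.575
gripper_force: 61.4
```

```bash
python3 - <<'E'
from h import *
kn()
E
```

```text
t 17.25 tcp bed [-2.8  3.1 86.2] yaw -1.442 tau [0.016 1.067 0.375] F [-5.3  1.2  4.4] j6 0.447 w 0.575
```

{"method": "servo_tool", "body": {
  "increments": [
    {"offset": [0,0,0],"delta_rot": [-0.003,-0.0248,-0.0433],"grip": 1}
  ]
}}

```text
t: 17.33
ee_pos: [0.5253, -0.0049, 0.1582]
tcp_rot: [0.697, 0.669, -0.2, 0.164]
ft_force: [2.1, 7.4, 0.9]
width: 0.572
gripper_force: 61.4
```

```bash
python3 - <<'E'
from h import *
kn()
E
```

```text
t 17.3333 tcp bed [-2.8  3.1 86.2] yaw -1.492 tau [0.034 1.066 0.42 ] F [-6.2  1.2  4.6] j6 0.496 w 0.572
```

{"method": "servo_tool", "body": {
  "increments": [
    {"offset": [0,0,0],"delta_rot": [-0.003,-0.0248,-0.0433],"grip": 1}
  ]
}}

```text
t: 17.42
ee_pos: [0.5254, -0.0049, 0.1582]
tcp_rot: [0.714, 0.651, -0.196, 0.169]
ft_force: [3.3, 6.8, 1.1]
width: 0.574
gripper_force: 61.4
```

```bash
python3 - <<'E'
from h import *
kn()
p,d=env.read_camera("top");cv2.imwrite("pics/p5.png",cv2.resize(p[190:270,290:370],None,fx=7,fy=7,interpolation=cv2.INTER_CUBIC))
kn()
E
```

```text
t 17.4167 tcp bed [-2.8  3.2 86.2] yaw -1.542 tau [0.053 1.07  0.383] F [-5.6  2.4  4.6] j6 0.546 w 0.574
t 17.4667 tcp bed [-2.8  3.1 86.2] yaw -1.546 tau [0.063 1.124 0.061] F [-7.4  2.3  4.9] j6 0.55 w 0.573
```

View pics/p5.png

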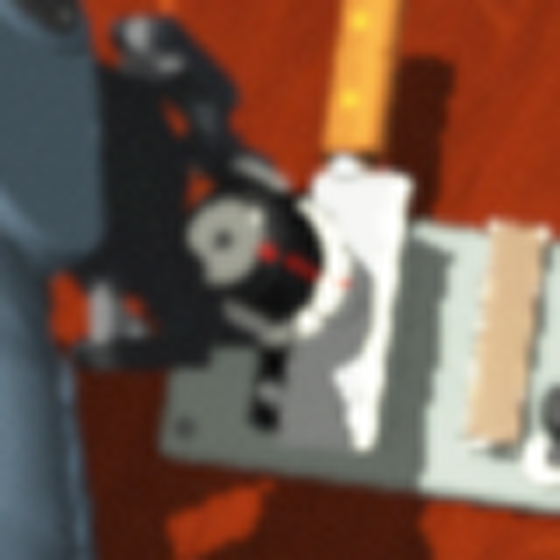

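The image shows the red line on the knob, (268,250)→(318,276) in the crop, and the red collar mark at (347,283). The torque plateaued at about 0.40. I compute the slip angle from these.

```bash
python3 - <<'E'
from h import *
im=cv2.imread("pics/p5.png").astype(int); B,G,R=[im[...,i] for i in range(3)]
red=((R>150)&(G<70)&(B<80)&(R-G>110)).astype(np.uint8); red[:200]=0;red[320:]=0;red[:,:230]=0;red[:,380:]=0
n,lab,st,ce=cv2.connectedComponentsWithStats(red)
for i in range(1,n):
    if st[i,4]>15: print(st[i],ce[i].round(1))
c=np.array([-.002,.0029])
m=env.camera_model("top"); C=-m["R"].T@m["t"]
def hit(px,z):
    r=ray("top",np.array([[290+(px[0]+.5)/7-.5,190+(px[1]+.5)/7-.5]]))[1]@m["R"]
    o=BR.inv().apply(C-BO); d=BR.inv().apply(r[0]); return (o+d*(z-o[2])/d[2])[:2]-c
from_=[(268,250),(293,262),(318,276)]
for p in from_: q=hit(p,.098); print("line z98",p,(q*1000).round(1),np.degrees(np.arctan2(q[1],q[0])).round(1),(np.hypot(*q)*1000).round(1))
q=hit((240-15,238),.098); print("cap ctr",(q*1000).round(1))
for p in((347,283),(344,282)):
  for z in(.055,.058): q=hit(p,z); print("mark",p,z,(q*1000).round(1),np.degrees(np.arctan2(q[1],q[0])).round(1))
def side(px,r0):
    r=ray("top",np.array([[290+(px[0]+.5)/7-.5,190+(px[1]+.5)/7-.5]]))[1]@m["R"]; o=BR.inv().apply(C-BO)-[*c,0]; d=BR.inv().apply(r[0])
    a=d[:2]@d[:2];b=o[:2]@d[:2];e=o[:2]@o[:2]-r0**2
    t=(-b-np.sqrt(b*b-a*e))/a; P=o+t*d; return P*1000,np.degrees(np.arctan2(P[1],P[0]))
for p in from_: print("side",p,side(p,.0255))
E
```

```text
[266 250   6   6  28] [268.2 252.8]
line z98 (268, 250) [21.3 -3.9] -10.4 21.7
line z98 (293, 262) [33.1 -8.7] -14.8 34.3
line z98 (318, 276) [ 45.  -14.3] -17.7 47.2
cap ctr [1.2 1.1]
mark (347, 283) 0.055 [32.3 -5.5] -9.7
mark (347, 283) 0.058 [34.1 -6.3] -10.5
mark (344, 282) 0.055 [30.9 -5.1] -9.4
mark (344, 282) 0.058 [32.7 -5.9] -10.2
side (268, 250) (array([ 24.89803407,  -5.50798506, 103.70787464]), np.float64(-12.474167325388008))
side (293, 262) (array([24.98735794, -5.08742993, 84.80796855]), np.float64(-11.508134493489296))
side (318, 276) (array([24.93372924, -5.34407581, 65.05257827]), np.float64(-12.097248120329764))
```

{"method": "servo_tool", "body": {
  "increments": [
    {"offset": [0,0,0],"delta_rot": [-0.003,-0.0248,-0.0433],"grip": 1}
  ]
}}

```text
t: 17.55
ee_pos: [0.5254, -0.0049, 0.1582]
tcp_rot: [0.729, 0.634, -0.192, 0.173]
ft_force: [2.9, 6.8, 0.9]
width: 0.576
gripper_force: 61.4
```

```bash
python3 - <<'E'
from h import *
kn()
E
```

```text
t 17.55 tcp bed [-2.8  3.2 86.2] yaw -1.589 tau [0.033 1.091 0.389] F [-5.6  2.1  4.4] j6 0.594 w 0.576
```

{"method": "servo_tool", "body": {
  "increments": [
    {"offset": [0,0,0],"delta_rot": [-0.003,-0.0248,-0.0433],"grip": 1}
  ]
}}

```text
t: 17.63
ee_pos: [0.5254, -0.0049, 0.1582]
tcp_rot: [0.745, 0.615, -0.187, 0.178]
ft_force: [2.9, 6.8, 0.3]
width: 0.572
gripper_force: 61.4
```

```bash
python3 - <<'E'
from h import *
kn()
p,d=env.read_camera("top");cv2.imwrite("pics/p6.png",cv2.resize(p[205:250,310:355],None,fx=12,fy=12,interpolation=cv2.INTER_CUBIC))
E
```

```text
t 17.6333 tcp bed [-2.8  3.2 86.2] yaw -1.641 tau [0.051 1.097 0.409] F [-6.   2.   3.8] j6 0.646 w 0.572
```

View pics/p6.png

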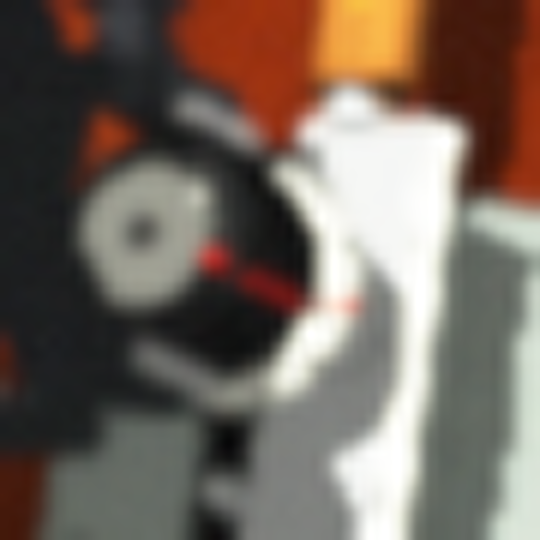

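The torque held at 0.39–0.41 while the collar mark stayed at pixel (339.4,230.5), and the knob line's lower end moved to crop (300,298). So the clutch has slipped, by roughly 0.2 rad. I stop, let go and back off.

{"method": "servo_tool", "body": {
  "increments": [
    {"offset": [0,0,0],"delta_rot": [0,0,0],"grip": -1},
    {"offset": [0,0,0],"delta_rot": [0,0,0],"grip": -1},
    {"offset": [0,0,0],"delta_rot": [0,0,0],"grip": -1},
    {"offset": [0,0,0],"delta_rot": [0,0,0],"grip": -1},
    {"offset": [0,0,0],"delta_rot": [0,0,0],"grip": -1}
  ]
}}

```text
t: 18.1
ee_pos: [0.5248, -0.0056, 0.1582]
tcp_rot: [0.745, 0.615, -0.188, 0.178]
ft_force: [0.8, -0.0, 0.9]
width: 1.0
gripper_force: 0.0
```

{"method": "servo_tool", "body": {
  "increments": [
    {"offset": [0.0006,0.005,0.0087],"delta_rot": [0,0,0],"grip": -1},
    {"offset": [0.0012,0.0099,0.0173],"delta_rot": [0,0,0],"grip": -1},
    {"offset": [0.0018,0.0149,0.026],"delta_rot": [0,0,0],"grip": -1},
    {"offset": [0.0018,0.0149,0.026],"delta_rot": [0,0,0],"grip": -1},
    {"offset": [0.0018,0.0149,0.026],"delta_rot": [0,0,0],"grip": -1}
  ]
}}

```text
t: 18.52
ee_pos: [0.5319, 0.055, 0.2641]
tcp_rot: [0.745, 0.615, -0.188, 0.178]
ft_force: [0.7, -0.4, 0.7]
width: 1.003
gripper_force: 0.0
```

{"method": "servo_tool", "body": {
  "increments": [
    {"offset": [0,0.03,0.01],"delta_rot": [0,0,0],"grip": -1},
    {"offset": [0,0.03,0.01],"delta_rot": [0,0,0],"grip": -1},
    {"offset": [0,0.03,0],"delta_rot": [0,0,0],"grip": -1},
    {"offset": [0,0,0],"delta_rot": [0,0,0],"grip": -1},
    {"offset": [0,0,0],"delta_rot": [0,0,0],"grip": -1}
  ]
}}

```text
t: 18.93
ee_pos: [0.5319, 0.1455, 0.2826]
tcp_rot: [0.744, 0.616, -0.188, 0.178]
ft_force: [0.2, -0.4, 0.2]
width: 1.001
gripper_force: 0.0
```

```bash
python3 - <<'E'
from h import *
kn()
p,d=env.read_camera("top");cv2.imwrite("pics/p7.png",cv2.resize(p[110:280,260:490],None,fx=3.4,fy=3.4,interpolation=cv2.INTER_CUBIC))
E
```

```text
t 18.9333 tcp bed [-70.6  -8.4 268.9] yaw -1.638 tau [ 0.003  0.119 -0.019] F [0.4 0.2 0. ] j6 0.677 w 1.001
```

View pics/p7.png

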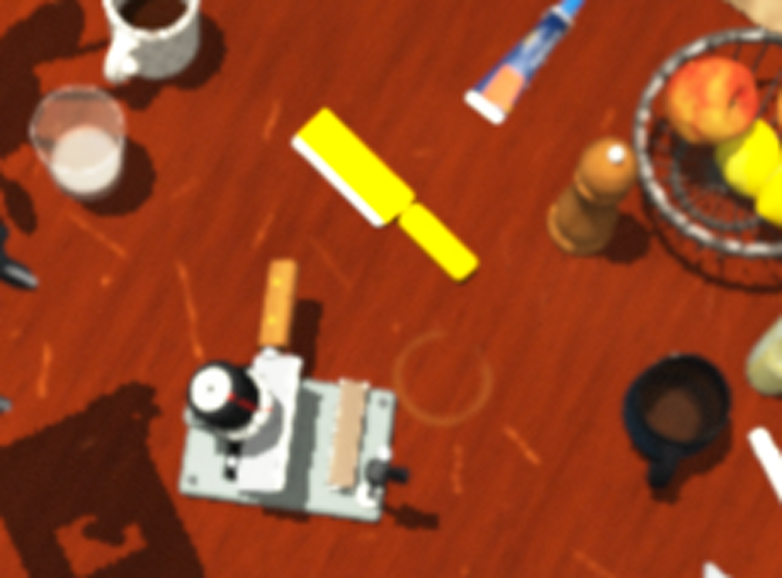

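The knife is clamped on the bed (blade ≈(268,420) in the crop, handle (278,300) pointing away). The glass, mug and pepper mill are where they were, and the gripper is clear.

```bash
python3 -c "
from plant import env
print(env.close_job())"
```

```text
the job is handed in; nothing more can be done
None
```

The vegetable knife lies on the bed against both stop pins with its handle pointing away, and the thumbscrew is turned to the clutch's first slip (about 0.2 rad by my estimate, under the 0.52 rad to the next mark); the glass, mug and pepper mill were not touched, and I handed the job in at about 19 s.

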